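Assemble a plaster slip-casting mould on the banding wheel

ROBOT

A 6-joint arm with a two-finger parallel gripper is mounted at the origin on a cart in front of the work surface, level with it; the furniture and walls round the work are solid. World frame = base frame: x ahead of the robot, y to its left, z up, the work surface at z = 0. Lengths are in mm, angles in rad, forces in N, time in s.
With the tool pointing down it reaches from about 275 to 1000 mm from the base axis. Payload 8.4 kg.
Tool frame: the origin (TCP) lies at the very end of the fingers, on their centre line; the grasp point (between the pads) lies 19 mm behind it; z points along the fingers, y is the line along which they close (so a half turn about z gives the same grasp; the last joint's range is limited). The gripper opens to 85 mm and grips with 20 to 120 N. Pads are 22 mm wide; open, the fingers measure 114 mm over their backs; the gripper's body (76 mm by 85 mm) begins 54 mm behind the grasp point. The pads swing forward as they close: fully open they stand 13 mm farther back than shut.
Start: joints at [1.101, 0.353, 1.633, -0, 1.155, -0.002], TCP at [281.826, 557.854, 198.281] pointing down, gripper open.
Joint ranges: [-2.63, 2.63], [-0.92, 2.1], [0.06, 2.66], [-1.3, 4.44], [0, 2.69], [-3.02, 3.02]. Speed limits (rad/s): [2.22, 2.22, 2.79, 3.14, 3.14, 3.14].

INTERFACE

Orientations are given as a unit quaternion [x, y, z, w].
In Python, from workcell import robot gives the robot as it stands. The module is installed in compiled form; this text tells all that it offers.
- The arm moves only by the tool servo_tool, never from a script. Its argument "rows" is a list of rows, each an object of numbers: "hand": the finger opening in mm, from 0 to 85.4; "tx", "ty", "tz": the shift along the tool's x, y, z normalised to -1 to 1, where 1 is 0.5 m; "spin": the turn about the tool's z normalised to -1 to 1, where 1 is pi rad. In form: [{"hand": .., "tx": .., "ty": .., "tz": .., "spin": ..}, ...]. A call has 1 to 10 rows; each row shifts and turns the commanded pose from where the row before left it, along the tool's axes as they then stand; what a row does not reach is not made up. A row lasts 1/10 s, in which the tool goes at most 50 mm and 8.59 degrees, less where a joint would pass 70% of its speed; a pose out of reach is approached as far as the arm can. A call with a number of a shift or a turn outside -1 to 1 is refused whole. A call with a gripper value outside its range is refused whole. The fingers move at their own pace and stop on an object; "grip_force" is the grip in N (left out, the last holds). Time passes only in rows, so rows that do not move let the fingers close. It gives the time, the measured TCP pose, the force, the opening and the grip force at its end, in the units of the state.
- robot.get_state(): the state, without advancing time (a new reading comes with each control period).
- robot.camera(name): name is "side" or "top" or "wrist"; returns the picture (420x560x3 uint8, blue, green, red); there is no depth.
- robot.camera_params(name): a dict with "intrinsics" (3x3 intrinsics, pixels), "k1" (the pictures are not rectified: a ray, as slopes to the right and down, at radius r is drawn at 1 + k1 r^2 times it, then the intrinsics apply), "R" (3x3) and "t" (3): a world point X has camera coordinates R X + t. Camera axes: x right, y down, z forward; pixel columns grow to the right and rows downward; lengths in mm; the calibration is good to about 2 mm. A picture is of the moment at which its call begins: read the wrist's pose just before it. camera_params takes no time and is no camera call; for the wrist camera it gives the pose at the moment of the call.
- robot.hand_in(): hands the job in; it is judged then, once.
The state is a dict: "time": time; "q": joint angles; "joint_velocities": joint speeds; "tau": joint torques, N m; "eef_pos": TCP position; "orientation": TCP orientation; "ft_force": force on the tool from outside, world axes, zero at the start; "wrist_torque": the same for the moment, N m; "finger_gap": finger opening in mm; "gripper_force": force on a finger pad.
Only numpy, scipy, OpenCV 4.12 (cv2) and the standard library are available. Lean on these libraries where they do the work, as an engineer would, in place of code of your own. Each camera call takes 0.05 s, during which the arm holds its last target. There are 200 camera calls.

TASK

Assemble the plaster slip-casting mould on the banding wheel, ready for pouring, from the bottom up: first the foot piece, lying centred on the wheel, then the belly piece, then the shoulder piece, each keyed fully home on the one below, and last the round pouring collar with its spigot fully down in the recess of the shoulder piece. Put each piece down gently, for plaster chips, and do not disturb the odd piece from another mould, the ink pot or the little jug.

Things in the scene. Friction and masses are not known exactly. Their poses are not given: they have to be found in the camera images.
- banding_wheel: Banding wheel (potter's turntable) with a round steel head 130 mm across, with turned rings, on a dark iron foot, 45 mm high, locked so that it does not turn. Origin: centre of its underside, on the table; the flat top of the head is 45 mm above it.
- foot_piece: Foot piece: oblong plaster block 56 (x) by 100 (y) by 28 mm high; on top a round hollow (30 wide, 6 deep) and two domed keys (15 wide, tapered, 7 high) on the long centre line at y = +37 and -37 mm. Origin: centre of the flat underside, z up. Same when turned half round. All pieces start upright on the table; grip the blocks across their 56 mm. Blocks weigh 0.2 to 0.4 kg.
- belly_piece: Belly piece: tallest block, 56 (x) by 100 (y) by 44 mm high, 40 mm bore; two domed keys, 7 high, on the diagonal of its top at (x, y) (14, 36) and (-14, -36). Sockets in its underside (20 wide, 9 deep) at y = +37 and -37 take the foot's keys with 2.5 mm play all round; home, its origin is 28 mm above the foot's. Origin: centre of the underside, z up. Fits either way round.
- shoulder_piece: Shoulder piece: block 56 (x) by 100 (y) by 36 mm high, no keys; in its top a round recess 44 wide, 9 deep, with a 24 mm throat. Sockets in its underside (20 wide, 9 deep) at (x, y) (14, 36) and (-14, -36) take the belly's keys with 2.5 mm play all round; home, its origin is 44 mm above the belly's. Origin: centre of the underside, z up. Fits either way round.
- pouring_collar: Pouring collar: round plaster ring, 60 mm across, 38 mm high in all, open through the middle; its lowest 8 mm are a spigot 40 mm across with a bevelled foot, on which it stands. The spigot enters the shoulder's recess with 2 mm play all round; home, the collar's origin is 28 mm above the shoulder's. Origin: centre of the spigot's underside, z up. Any yaw fits. 0.1 to 0.16 kg.
- other_mould_piece: Odd piece of another mould, not wanted: shorter plaster block 56 (x) by 84 (y) by 36 mm high, with a 30 mm bore and two straight bar keys, 36 mm long and 6 mm high, across the ends of its top. Loose; leave it where it is. Origin: centre of its underside.
- ink_pot: Square ink bottle with a black ribbed cap, 54 mm wide and 60 mm high, loose on the table; do not disturb. Origin: centre of its underside.
- clay_jug: Little brown clay jug with a handle, 51 by 63 mm and 83 mm high, loose on the table; do not disturb. Origin: centre of its underside.
There are look-alikes about, which are no part of the job. What is shaped like the pouring_collar but purple is not meant.

How it is judged (in metres and radians):
On the way, in this order (a step that is already met when the one before it is completed fails the run):
1. the foot piece lies flat on the banding wheel, centred, and is let go (horizontal distance between foot_piece and banding_wheel below 0.012 m and z of foot_piece in the frame of banding_wheel between 0.043 and 0.047 m and angle between foot_piece's own z axis and vertical below 0.03 rad and contact force between foot_piece and the fingers below 0.1 N), for 0.2 s.
2. the belly piece is keyed home on the foot piece and let go (horizontal distance between foot_piece and banding_wheel below 0.012 m and z of foot_piece in the frame of banding_wheel between 0.043 and 0.047 m and angle between each of foot_piece, belly_piece's own z axis and vertical below 0.03 rad and horizontal distance between belly_piece and foot_piece below 0.005 m and z of belly_piece in the frame of foot_piece between 0.026 and 0.03 m and angle between the y axis of belly_piece and the y axis of foot_piece, either way round below 0.1 rad and contact force between belly_piece and the fingers below 0.1 N), for 0.2 s.
3. the shoulder piece is keyed home on the belly piece and let go (horizontal distance between foot_piece and banding_wheel below 0.012 m and z of foot_piece in the frame of banding_wheel between 0.043 and 0.047 m and angle between each of foot_piece, belly_piece, shoulder_piece's own z axis and vertical below 0.03 rad and horizontal distance between belly_piece and foot_piece below 0.005 m and z of belly_piece in the frame of foot_piece between 0.026 and 0.03 m and angle between the y axis of belly_piece and the y axis of foot_piece, either way round below 0.1 rad and horizontal distance between shoulder_piece and belly_piece below 0.005 m and z of shoulder_piece in the frame of belly_piece between 0.042 and 0.046 m and angle between the y axis of shoulder_piece and the y axis of belly_piece, either way round below 0.1 rad and contact force between shoulder_piece and the fingers below 0.1 N), for 0.2 s.
At the end, for the whole second after the job is handed in: Foot piece flat on the wheel, within 12 mm of its centre; belly, shoulder and collar each fully home on the piece below (height within 2 mm, centre within 5 mm, level within 0.03 rad, oblong ones in line within 0.1 rad); all released and at rest (horizontal distance between foot_piece and banding_wheel below 0.012 m and z of foot_piece in the frame of banding_wheel between 0.043 and 0.047 m and angle between each of foot_piece, belly_piece, shoulder_piece, pouring_collar's own z axis and vertical below 0.03 rad and horizontal distance between belly_piece and foot_piece below 0.005 m and z of belly_piece in the frame of foot_piece between 0.026 and 0.03 m and angle between the y axis of belly_piece and the y axis of foot_piece, either way round below 0.1 rad and horizontal distance between shoulder_piece and belly_piece below 0.005 m and z of shoulder_piece in the frame of belly_piece between 0.042 and 0.046 m and angle between the y axis of shoulder_piece and the y axis of belly_piece, either way round below 0.1 rad and horizontal distance between pouring_collar and shoulder_piece below 0.005 m and z of pouring_collar in the frame of shoulder_piece between 0.026 and 0.03 m and linear speed of each of foot_piece, belly_piece, shoulder_piece, pouring_collar below 0.02 m/s and angular speed of each of foot_piece, belly_piece, shoulder_piece, pouring_collar below 0.1 rad/s); the robot touches nothing.
It fails at once if a mould piece is dropped: it moves faster than 0.45 m/s (a fall of more than about 10 mm) with no finger on it ((linear speed of foot_piece above 0.45 m/s and contact force between foot_piece and the fingers below 0.1 N) or (linear speed of belly_piece above 0.45 m/s and contact force between belly_piece and the fingers below 0.1 N) or (linear speed of shoulder_piece above 0.45 m/s and contact force between shoulder_piece and the fingers below 0.1 N) or (linear speed of pouring_collar above 0.45 m/s and contact force between pouring_collar and the fingers below 0.1 N)).
It fails at once if a plaster piece is knocked: a blow or push of more than 70 N between two pieces or a piece and the wheel (contact force between any of foot_piece, belly_piece and banding_wheel above 70 N or contact force between any of belly_piece, shoulder_piece and foot_piece above 70 N or contact force between any of shoulder_piece, pouring_collar and belly_piece above 70 N or contact force between pouring_collar and shoulder_piece above 70 N).
It fails at once if the odd mould piece, the ink pot or the jug is shifted by more than 25 mm or tipped (distance of any of other_mould_piece, ink_pot, clay_jug from where it was at the start of the episode above 0.025 m or angle between any of other_mould_piece, ink_pot, clay_jug's own z axis and vertical above 0.3 rad).
It also fails if it takes over 102 s, if anything falls off the work surface, if the arm or the gripper's body presses on something with over 40 N, if the wrist force passes 120 N, or if a joint passes its speed limit or range.

## Working session

There is one attempt and no reset: what is moved stays moved. The work goes in short steps, Python scripts to look and compute and a tool call to move; the robot and the scene stay as the last step left them, time stands still between calls to the robot, and variables do not carry over. Pictures are saved under pics/ and viewed, at most 14 in all, crops included, and the job is handed in when it is done.

Besides the shell and the picture viewer there is one more tool, called after "Request:" by a JSON object that holds its "fn" and its "kwargs", one argument or row to a line. servo_tool: Moves the arm, as the interface text tells. Scaled input: -1 to 1 covers 0.5 m each way for a shift and pi rad each way for a turn. Its arguments: {"type":"object","properties":{"rows":{"type":"array","items":{"type":"object","properties":{"hand":{"type":"number"},"tx":{"type":"number","minimum":-1,"maximum":1},"ty":{"type":"number","minimum":-1,"maximum":1},"tz":{"type":"number","minimum":-1,"maximum":1},"spin":{"type":"number","minimum":-1,"maximum":1}}}},"grip_force":{"type":"number"}},"required":["rows"]}

```bash
mkdir -p pics
cat > h.py <<'E'
import numpy as np, cv2
from workcell import robot
def snap(cam,name):
    p=robot.camera_params(cam); im=robot.camera(cam); cv2.imwrite('pics/'+name+'.png',im); 
    np.savez('pics/'+name+'.npz',K=p['intrinsics'],k1=p['k1'],R=p['R'],t=p['t']); return im
def par(name):
    d=np.load('pics/'+name+'.npz'); return d['K'],float(d['k1']),d['R'],d['t']
def dist(k1): return np.array([k1,0,0,0,0.])
def ray(name,uv):
    K,k1,R,t=par(name); n=cv2.undistortPoints(np.array(uv,float).reshape(-1,1,2),K,dist(k1)).reshape(-1,2)
    d=np.c_[n,np.ones(len(n))]@R; return -R.T@t,d
def onz(name,uv,z):
    o,d=ray(name,uv); s=(z-o[2])/d[:,2]; return (o+s[:,None]*d)[:,:2]
def proj(name,X):
    K,k1,R,t=par(name); return cv2.projectPoints(np.array(X,float).reshape(-1,3),cv2.Rodrigues(R)[0],t,K,dist(k1))[0].reshape(-1,2)
E
python3 - <<'E'
from h import *
a=snap('top','top0');b=snap('side','side0')
for n in('top0','side0'):
    K,k1,R,t=par(n); print(n,K[0,0],k1,-R.T@t); print(R.round(2))
cv2.imwrite('pics/top0v.png',cv2.resize(a,(800,600)));print(robot.get_state())
E
```

```text
top0 438.2814304585524 -0.08509566325370113 [ 387.92387935 -118.07679094  992.66838426]
[[ 0.02 -1.   -0.02]
 [-0.99 -0.02 -0.14]
 [ 0.14  0.02 -0.99]]
side0 476.10860024504757 -0.16193134437674053 [  330.81961055 -1089.56993563   593.38491082]
[[ 0.98 -0.2   0.01]
 [-0.09 -0.49 -0.87]
 [ 0.18  0.85 -0.49]]
{'time': 0.1, 'q': array([ 1.10065514e+00,  3.53597604e-01,  1.63403411e+00,  1.78689102e-06,
        1.15520590e+00, -2.36178767e-03]), 'joint_velocities': array([ 5.21338562e-04, -3.26597865e-03, -1.72254883e-03,  9.43429065e-05,
       -1.64577020e-03, -4.42700604e-04]), 'tau': array([-1.36854138e-03, -6.06358624e+01, -3.42816174e+01, -1.15743865e-04,
        4.09676475e-03,  8.20274408e-06]), 'eef_pos': array([281.58720734, 557.46148585, 197.63607062]), 'orientation': array([ 2.31763366e-01,  9.72771995e-01, -6.04994601e-04, -1.46491351e-04]), 'ft_force': array([ 0.54032207, -0.11500588,  0.78852825]), 'wrist_torque': array([-0.04445442, -0.00166449,  0.01701358]), 'gripper_force': 0.0, 'finger_gap': 85.29293184385612}
```

View pics/top0v.png

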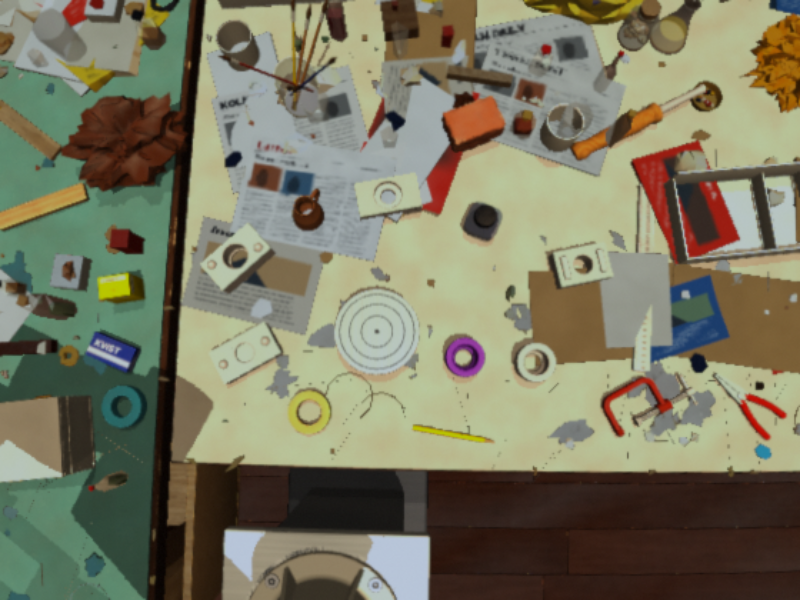

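View pics/side0.png

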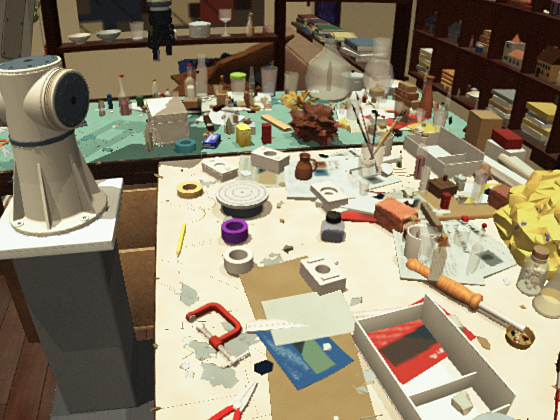

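The top view (800-wide) shows the wheel at (377,331), foot at (247,353), belly at (237,257), shoulder at (388,195), white collar at (535,362) and odd piece at (582,264). The jug is at (308,210) and the ink pot at (482,220). The yellow and purple rings are look-alikes. Next I'll zoom in on the targets.

Run:
```python
from h import *
a=cv2.imread('pics/top0.png'); c=[(173,247),(166,180),(272,136),(374,254),(264,232),(216,147)]
t=[cv2.resize(a[y-36:y+36,x-33:x+33],(264,288),interpolation=cv2.INTER_CUBIC) for x,y in c]
cv2.imwrite('pics/c0.png',np.vstack([np.hstack(t[:3]),np.hstack(t[3:])]))
h=[28,44,36,38,45,80]
for (x,y),z in zip(c,h): print((x,y),onz('top0',[(x,y)],z).round(0))
```

```text
(173, 247) [[423. 127.]]
(166, 180) [[570. 147.]]
(272, 136) [[677. -87.]]
(374, 254) [[ 417. -314.]]
(264, 232) [[459. -75.]]
(216, 147) [[638.  32.]]
```

View pics/c0.png

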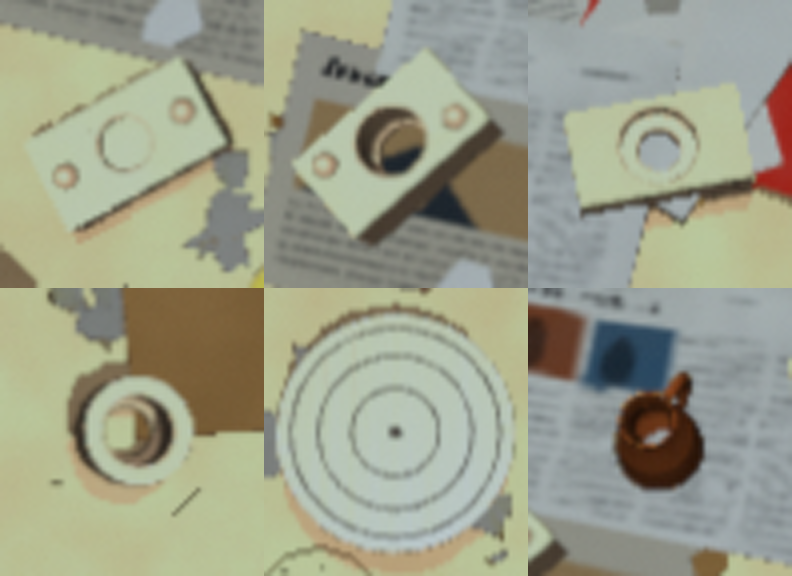

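The crops show the corners of the foot, belly and shoulder, the collar rim centred at (137,142) in its tile, and the wheel's centre dot at (132,144). I'll compute the poses from these.

Run:
```python
from h import *
def px(c,p): return [(c[0]-33+(x+.5)/4-.5,c[1]-36+(y+.5)/4-.5) for x,y in p]
B={'foot':((173,247),28,[(25,140),(183,57),(230,142),(77,232)]),'belly':((166,180),44,[(26,162),(163,48),(226,125),(96,240)]),'shoulder':((272,136),36,[(38,115),(210,84),(226,180),(54,210)])}
for n,(c,z,p) in B.items():
    X=onz('top0',px(c,p),z); v=(X[1]+X[2]-X[0]-X[3])/2; w=(X[0]+X[1]-X[2]-X[3])/2
    print(n,X.mean(0).round(1),'len',np.linalg.norm(v).round(1),'wid',np.linalg.norm(w).round(1),'yaw of long axis',np.degrees(np.arctan2(*-v[::-1])).round(1), 'fromshort',np.degrees(np.arctan2(w[1],w[0])).round(1))
print('foot keys',onz('top0',px((173,247),[(64,176),(182,111)]),35))
print('belly keys',onz('top0',px((166,180),[(62,164),(190,116)]),51))
print('shoulder recess',onz('top0',px((272,136),[(130,145)]),36))
print('collar',onz('top0',px((374,254),[(137,142)]),38),'wheel',onz('top0',px((264,232),[(132,144)]),45))
p=robot.camera_params('wrist');print(p['intrinsics'],p['k1'],p['R'],p['t'])
```

```text
foot [424.4 129.4] len 98.3 wid 56.9 yaw of long axis 120.5 fromshort 32.3
belly [571.4 149.9] len 97.4 wid 59.1 yaw of long axis 132.8 fromshort 43.0
shoulder [676.5 -86. ] len 98.8 wid 56.8 yaw of long axis 101.4 fromshort 10.6
foot keys [[404.88470405 162.56507691]
 [442.17865255  98.75136873]]
belly keys [[557.780485   184.070969  ]
 [586.0007537  113.89604879]]
shoulder recess [[677.64245432 -84.7858176 ]]
collar [[ 418.8500746  -316.22682875]] wheel [[460.17515424 -74.05157   ]]
[[315.22218512   0.         279.57722021]
 [  0.         315.22218512 215.16248458]
 [  0.           0.           1.        ]] -0.04119806880829427 [[ 0.45163188  0.89220275 -0.0017    ]
 [ 0.84694556 -0.42812204  0.31526932]
 [ 0.28055635 -0.14382548 -0.94900072]] [-624.84754613  -40.68783827  380.12286493]
```

```bash
cat >> h.py <<'E'
def psi():
    q=robot.get_state()['orientation']; return np.degrees(2*np.arctan2(q[1],q[0]))-90
def plan(x,y,z,ps):
    s=robot.get_state(); d=np.array([x,y,z])-s['eef_pos']; a=np.radians(psi())
    tx=-d[0]*np.sin(a)+d[1]*np.cos(a); ty=d[0]*np.cos(a)+d[1]*np.sin(a); n=np.ceil(np.linalg.norm(d)/45)
    dp=(ps-psi()+90)%180-90
    print('at',s['eef_pos'].round(1),'psi',psi().round(2),'t',s['time'],'F',s['ft_force'].round(1))
    print('total tx %.4f ty %.4f tz %.4f spin %.4f; min rows %d'%(tx/500,ty/500,-d[2]/500,-dp/180,n))
E
python3 -c "
from h import *
plan(424,130.5,300,30.3)"
```

```text
at [281.6 557.5 197.6] psi 63.2 t 0.1 F [ 0.5 -0.1  0.8]
total tx -0.6393 ty -0.6338 tz -0.2047 spin 0.1828; min rows 11
```

Request:
{"fn": "servo_tool", "kwargs": {
  "rows": [
    {"hand": 85, "tz": -0.08},
    {"hand": 85, "tz": -0.08},
    {"hand": 85, "tz": -0.04}
  ],
  "grip_force": 50
}}

```text
invalid input
```

Request:
{"fn": "servo_tool", "kwargs": {
  "rows": [
    {"hand": 85, "tx": 0, "ty": 0, "tz": -0.08, "spin": 0},
    {"hand": 85, "tx": 0, "ty": 0, "tz": -0.08, "spin": 0},
    {"hand": 85, "tx": 0, "ty": 0, "tz": -0.04, "spin": 0}
  ],
  "grip_force": 50
}}

```text
time: 0.4
eef_pos: [282.3, 558.8, 301.5]
orientation: [0.232, 0.973, 0.002, 0.0]
ft_force: [0.9, 0.1, -0.5]
finger_gap: 85.0
gripper_force: 0.0
```

Request:
{"fn": "servo_tool", "kwargs": {
  "rows": [
    {"hand": 85, "tx": -0.064, "ty": -0.0634, "tz": 0, "spin": 0},
    {"hand": 85, "tx": -0.064, "ty": -0.0634, "tz": 0, "spin": 0},
    {"hand": 85, "tx": -0.064, "ty": -0.0634, "tz": 0, "spin": 0},
    {"hand": 85, "tx": -0.064, "ty": -0.0634, "tz": 0, "spin": 0},
    {"hand": 85, "tx": -0.064, "ty": -0.0634, "tz": 0, "spin": 0},
    {"hand": 85, "tx": -0.064, "ty": -0.0634, "tz": 0, "spin": 0},
    {"hand": 85, "tx": -0.064, "ty": -0.0634, "tz": 0, "spin": 0},
    {"hand": 85, "tx": -0.064, "ty": -0.0634, "tz": 0, "spin": 0},
    {"hand": 85, "tx": -0.064, "ty": -0.0634, "tz": 0, "spin": 0},
    {"hand": 85, "tx": -0.064, "ty": -0.0634, "tz": 0, "spin": 0}
  ]
}}

```text
time: 1.4
eef_pos: [424.5, 128.8, 298.2]
orientation: [0.232, 0.973, 0.0, 0.0]
ft_force: [0.6, -0.4, 0.2]
finger_gap: 85.2
gripper_force: 0.0
```

Request:
{"fn": "servo_tool", "kwargs": {
  "rows": [
    {"hand": 85, "tx": 0, "ty": 0, "tz": 0.05, "spin": 0.036},
    {"hand": 85, "tx": 0, "ty": 0, "tz": 0.05, "spin": 0.036},
    {"hand": 85, "tx": 0, "ty": 0, "tz": 0.05, "spin": 0.037},
    {"hand": 85, "tx": 0, "ty": 0, "tz": 0.05, "spin": 0.037},
    {"hand": 85, "tx": 0, "ty": 0, "tz": 0.04, "spin": 0.037},
    {"hand": 85, "tx": 0, "ty": 0, "tz": 0, "spin": 0},
    {"hand": 85, "tx": 0, "ty": 0, "tz": 0, "spin": 0}
  ]
}}

```text
time: 2.1
eef_pos: [424.4, 130.6, 178.5]
orientation: [0.497, 0.868, -0.0, -0.0]
ft_force: [0.2, 0.1, 0.6]
finger_gap: 85.1
gripper_force: 0.0
```

```bash
python3 -c "
from h import *
plan(424,130.5,180,30.3)
a=snap('wrist','w0')
print(proj('w0',[[424,130.5,28],[405,162.5,35],[442,99,35],[460.2,-74,45]]))"
```

```text
at [424.4 130.6 178.5] psi 30.45 t 2.1 F [0.2 0.1 0.6]
total tx 0.0003 ty -0.0008 tz -0.0030 spin 0.0008; min rows 1
[[278.71000411 190.94973477]
 [278.4616397  156.58595097]
 [278.32588257 225.33803559]
 [219.35083686 350.39961419]]
```

View pics/w0.png

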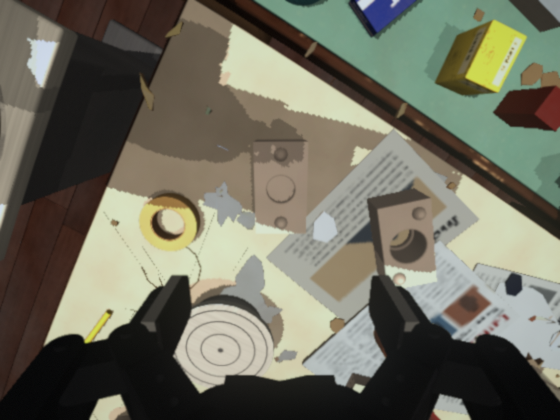

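In the wrist view the foot lies below the tool: keys at (281,153) and (280,222), hollow at (280,188). The wheel dot is at (220,350) and a belly key at (420,214).

```bash
python3 -c "
from h import *
print(onz('w0',[(281,153),(280,222)],33).round(1),onz('w0',[(281,153),(280,222)],33).mean(0),onz('w0',[(281,188.5)],28),onz('w0',[(220.3,350)],45))
c=onz('w0',[(252,140),(306.5,140),(308,232),(255,232)],28);print(c.round(1),c.mean(0))
a=cv2.imread('pics/w0.png')
cv2.imwrite('pics/w0c.png',cv2.resize(a[130:250,225:345],(600,600),interpolation=cv2.INTER_CUBIC))
"
```

```text
[[405.5 166.7]
 [442.  102.6]] [423.75168893 134.61814065] [[424.74281775 134.02688356]] [[460.92038104 -72.86033384]]
[[374.  162.5]
 [421.4 190.4]
 [475.6 106.6]
 [425.   76.9]] [423.99026835 134.10731412]
```

View pics/w0c.png

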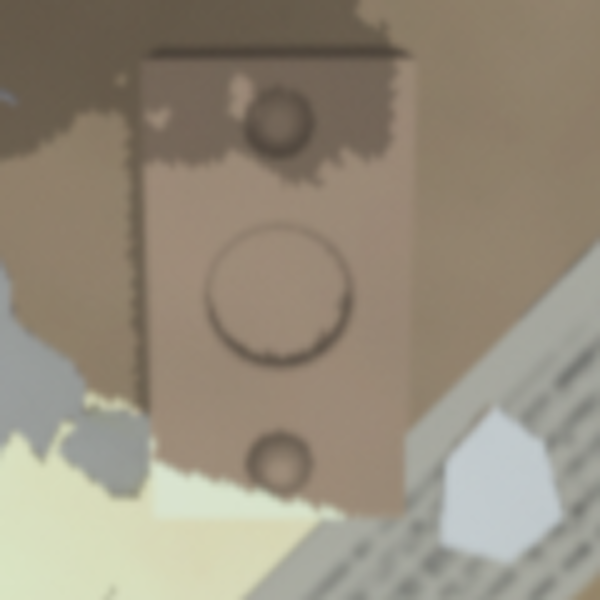

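The crop shows the foot square to the tool (edges 143–413 and 150–407), so the yaw is right. Its hollow is 3–4 mm further along tool x than the top view gave. I'll shift about 3 mm, descend and grip.

Request:
{"fn": "servo_tool", "kwargs": {
  "rows": [
    {"hand": 85, "tx": 0.005, "ty": 0.002, "tz": 0.08, "spin": 0},
    {"hand": 85, "tx": 0, "ty": 0, "tz": 0.08, "spin": 0},
    {"hand": 85, "tx": 0, "ty": 0, "tz": 0.08, "spin": 0},
    {"hand": 85, "tx": 0, "ty": 0, "tz": 0.06, "spin": 0},
    {"hand": 85, "tx": 0, "ty": 0, "tz": 0.03, "spin": 0},
    {"hand": 85, "tx": 0, "ty": 0, "tz": 0.018, "spin": 0},
    {"hand": 85, "tx": 0, "ty": 0, "tz": 0, "spin": 0},
    {"hand": 85, "tx": 0, "ty": 0, "tz": 0, "spin": 0}
  ]
}}

```text
time: 2.95
eef_pos: [425.2, 133.6, 5.3]
orientation: [0.498, 0.867, 0.001, 0.001]
ft_force: [0.3, -0.2, -0.4]
finger_gap: 85.3
gripper_force: 0.0
```

Request:
{"fn": "servo_tool", "kwargs": {
  "rows": [
    {"hand": 40, "tx": 0, "ty": 0, "tz": 0, "spin": 0},
    {"hand": 40, "tx": 0, "ty": 0, "tz": 0, "spin": 0},
    {"hand": 40, "tx": 0, "ty": 0, "tz": 0, "spin": 0},
    {"hand": 40, "tx": 0, "ty": 0, "tz": 0, "spin": 0},
    {"hand": 40, "tx": 0, "ty": 0, "tz": 0, "spin": 0},
    {"hand": 40, "tx": 0, "ty": 0, "tz": 0, "spin": 0},
    {"hand": 40, "tx": 0, "ty": 0, "tz": 0, "spin": 0}
  ],
  "grip_force": 50
}}

```text
time: 3.65
eef_pos: [424.1, 133.3, 4.3]
orientation: [0.498, 0.867, -0.0, -0.0]
ft_force: [-0.3, 0.2, -0.4]
finger_gap: 40.2
gripper_force: 0.0
```

```bash
python3 -c "
from h import *
print(robot.get_state()['finger_gap'],psi())
a=snap('wrist','w1');b=cv2.imread('pics/w1.png');s=snap('side','s1');t=snap('top','t1')
u,v=map(int,proj('s1',[[424,133,20]])[0]);uu,vv=map(int,proj('t1',[[424,133,20]])[0]);print(u,v)
f=lambda im,u,v,r:cv2.resize(im[max(v-r,0):v+r,max(u-r,0):u+r],(400,300))
cv2.imwrite('pics/m1.png',np.vstack([cv2.resize(b,(800,300)),np.hstack([cv2.resize(s[v-60:v+30,u-60:u+60],(400,300)),cv2.resize(t[vv-45:vv+45,uu-60:uu+60],(400,300))])]))"
```

```text
40.196943431288105 30.25654568661659
218 166
```

View pics/m1.png

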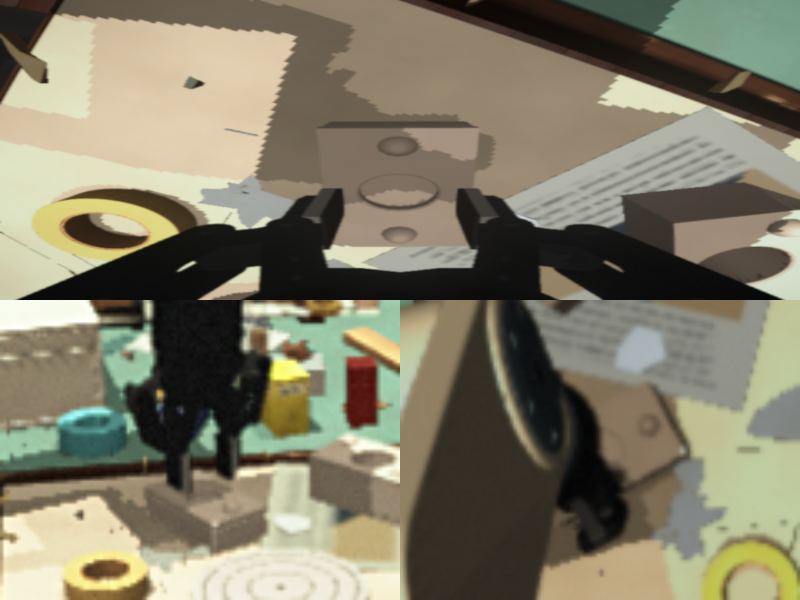

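The fingers stand over the block, with tips near the level of its top face. I'll check the geometry.

```bash
python3 -c "
from h import *
s=robot.get_state();e=s['eef_pos'];a=np.radians(psi());y=np.array([np.cos(a),np.sin(a),0])
print(e,s['q'],s['ft_force'])
for z in(4.3,17,28,35):
  P=[np.r_[e[:2],z]+k*20*y for k in(-1,1)]
  print(z,proj('w1',P).round(0).tolist(), proj('s1',P).round(1).tolist())
u=[np.array(proj('w1',[[424.3,133.5,28]])[0])];print(u)
K,k1,R,t=par('w1');print(-R.T@t-e, R.round(3))
"
```

```text
[424.06518556 133.28023965   4.24744544] [ 3.01140530e-01  3.84535666e-01  2.15563262e+00  3.12575656e-06
  6.01544786e-01 -2.26985996e-01] [ 0.69349236 -0.57265237 -0.63604518]
4.3 [[246.0, 251.0], [311.0, 251.0]] [[213.3, 173.7], [224.7, 169.8]]
17 [[243.0, 261.0], [313.0, 261.0]] [[213.1, 169.7], [224.6, 165.7]]
28 [[241.0, 270.0], [315.0, 270.0]] [[212.9, 166.1], [224.4, 162.2]]
35 [[239.0, 276.0], [317.0, 276.0]] [[212.7, 163.8], [224.3, 160.0]]
[array([278.8200113 , 269.74041545])]
[-40.16855296  70.56732838 174.88261011] [[ 0.864  0.503 -0.001]
 [ 0.478 -0.82   0.316]
 [ 0.158 -0.273 -0.949]]
```

Side and wrist views agree: the tips stand about 31 mm behind the reported TCP at this opening, near z≈35. I'll open, go about 26 mm lower in small steps and watch the force.

Request:
{"fn": "servo_tool", "kwargs": {
  "rows": [
    {"hand": 85, "tx": 0, "ty": 0, "tz": 0, "spin": 0},
    {"hand": 85, "tx": 0, "ty": 0, "tz": 0, "spin": 0},
    {"hand": 85, "tx": 0, "ty": 0, "tz": 0, "spin": 0},
    {"hand": 85, "tx": 0, "ty": 0, "tz": 0, "spin": 0},
    {"hand": 85, "tx": 0, "ty": 0, "tz": 0, "spin": 0},
    {"hand": 85, "tx": 0, "ty": 0, "tz": 0.01, "spin": 0},
    {"hand": 85, "tx": 0, "ty": 0, "tz": 0.01, "spin": 0},
    {"hand": 85, "tx": 0, "ty": 0, "tz": 0.01, "spin": 0},
    {"hand": 85, "tx": 0, "ty": 0, "tz": 0, "spin": 0}
  ]
}}

```text
time: 4.7
eef_pos: [423.5, 133.1, -11.6]
orientation: [0.498, 0.867, -0.001, -0.001]
ft_force: [0.0, -1.0, 0.2]
finger_gap: 85.0
gripper_force: 0.0
```

```bash
python3 -c "
from h import *
s=robot.get_state();e=s['eef_pos'];print(e,s['ft_force'],s['finger_gap'])
b=snap('wrist','w2');s=snap('side','s2')
cv2.imwrite('pics/m2.png',np.hstack([b[150:400,80:480],cv2.resize(s[106:206,148:288],(350,250))]))
a=np.radians(psi());y=np.array([np.cos(a),np.sin(a),0])
for z in(0,10,20,30,40): print(z,proj('w2',[np.r_[e[:2],z]+k*42.6*y for k in(-1,1)]).round(0).tolist())
"
```

```text
[423.46235623 133.0687888  -11.56410966] [ 0.00305429 -1.0174215   0.17589881] 85.04882661587736
0 [[204.0, 260.0], [352.0, 260.0]]
10 [[200.0, 268.0], [356.0, 268.0]]
20 [[195.0, 277.0], [361.0, 277.0]]
30 [[190.0, 287.0], [366.0, 287.0]]
40 [[184.0, 299.0], [371.0, 299.0]]
```

View pics/m2.png

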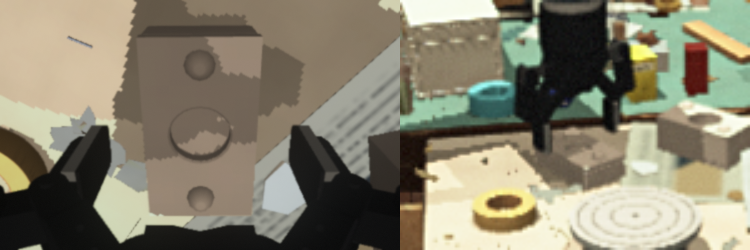

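The open tips stand near z≈34 with the TCP at −11.6 (about 46 mm behind it), clear on either side of the block. Next: 15 mm lower, then close.

Request:
{"fn": "servo_tool", "kwargs": {
  "rows": [
    {"hand": 85, "tx": 0, "ty": 0, "tz": 0.01, "spin": 0},
    {"hand": 85, "tx": 0, "ty": 0, "tz": 0.01, "spin": 0},
    {"hand": 85, "tx": 0, "ty": 0, "tz": 0.01, "spin": 0},
    {"hand": 85, "tx": 0, "ty": 0, "tz": 0, "spin": 0},
    {"hand": 50, "tx": 0, "ty": 0, "tz": 0, "spin": 0},
    {"hand": 50, "tx": 0, "ty": 0, "tz": 0, "spin": 0},
    {"hand": 50, "tx": 0, "ty": 0, "tz": 0, "spin": 0},
    {"hand": 50, "tx": 0, "ty": 0, "tz": 0, "spin": 0},
    {"hand": 50, "tx": 0, "ty": 0, "tz": 0, "spin": 0}
  ]
}}

```text
time: 5.7
eef_pos: [424.3, 133.3, -25.4]
orientation: [0.498, 0.867, 0.0, 0.0]
ft_force: [-0.9, 0.4, 5.6]
finger_gap: 54.9
gripper_force: 53.8
```

```bash
python3 -c "
from h import *
s=robot.get_state();print(s['eef_pos'],s['ft_force'],s['finger_gap'],s['gripper_force'])
b=snap('wrist','w3');s=snap('side','s3')
cv2.imwrite('pics/m3.png',np.hstack([b[150:400,80:480],cv2.resize(s[106:206,148:288],(350,250))]))
"
```

```text
[424.27506478 133.31193218 -25.40019352] [-0.8864592   0.35546769  5.55441633] 54.86181155439797 53.84860038757324
```

Request:
{"fn": "servo_tool", "kwargs": {
  "rows": [
    {"hand": 50, "tx": 0, "ty": 0, "tz": -0.02, "spin": 0},
    {"hand": 50, "tx": 0, "ty": 0, "tz": -0.06, "spin": 0},
    {"hand": 50, "tx": 0, "ty": 0, "tz": -0.08, "spin": 0},
    {"hand": 50, "tx": 0, "ty": 0, "tz": -0.08, "spin": 0.04},
    {"hand": 50, "tx": 0, "ty": 0, "tz": 0, "spin": 0.04},
    {"hand": 50, "tx": 0, "ty": 0, "tz": 0, "spin": 0.04},
    {"hand": 50, "tx": 0, "ty": 0, "tz": 0, "spin": 0.04},
    {"hand": 50, "tx": 0, "ty": 0, "tz": 0, "spin": 0.008},
    {"hand": 50, "tx": 0, "ty": 0, "tz": 0, "spin": 0}
  ]
}}

```text
time: 6.7
eef_pos: [423.9, 133.2, 94.5]
orientation: [0.706, 0.708, -0.0, -0.0]
ft_force: [-0.1, -0.1, -2.7]
finger_gap: 54.6
gripper_force: 54.8
```

```bash
python3 -c "
from h import *
plan(460.5,-74,60,0);print(robot.get_state()['finger_gap'])"
```

```text
at [423.9 133.2  94.5] psi 0.14 t 6.7 F [-0.1 -0.1 -2.7]
total tx -0.4146 ty 0.0722 tz 0.0689 spin 0.0008; min rows 5
54.64227001736188
```

Request:
{"fn": "servo_tool", "kwargs": {
  "rows": [
    {"hand": 50, "tx": -0.03, "ty": 0.0052, "tz": 0, "spin": 0.0008},
    {"hand": 50, "tx": -0.06, "ty": 0.0103, "tz": 0, "spin": 0},
    {"hand": 50, "tx": -0.07, "ty": 0.0123, "tz": 0, "spin": 0},
    {"hand": 50, "tx": -0.07, "ty": 0.0123, "tz": 0, "spin": 0},
    {"hand": 50, "tx": -0.07, "ty": 0.0123, "tz": 0.01, "spin": 0},
    {"hand": 50, "tx": -0.06, "ty": 0.0103, "tz": 0.02, "spin": 0},
    {"hand": 50, "tx": -0.035, "ty": 0.006, "tz": 0.02, "spin": 0},
    {"hand": 50, "tx": -0.02, "ty": 0.003, "tz": 0.019, "spin": 0},
    {"hand": 50, "tx": 0, "ty": 0, "tz": 0, "spin": 0},
    {"hand": 50, "tx": 0, "ty": 0, "tz": 0, "spin": 0}
  ]
}}

```text
time: 7.7
eef_pos: [459.1, -73.8, 59.6]
orientation: [0.708, 0.707, -0.0, -0.001]
ft_force: [-0.2, -0.0, -2.7]
finger_gap: 54.8
gripper_force: 54.7
```

```bash
python3 -c "
from h import *
plan(460.5,-74,20,0);print(robot.get_state()['finger_gap'])
b=snap('wrist','w4');s=snap('side','s4');u,v=map(int,proj('s4',[[460,-74,50]])[0])
cv2.imwrite('pics/m4.png',np.hstack([b[100:420,60:500],cv2.resize(s[v-60:v+40,u-50:u+50],(320,320))]))
"
```

```text
at [459.1 -73.8  59.6] psi -0.09 t 7.7 F [-0.2 -0.  -2.7]
total tx -0.0005 ty 0.0028 tz 0.0792 spin -0.0005; min rows 1
54.82937813100858
```

View pics/m4.png

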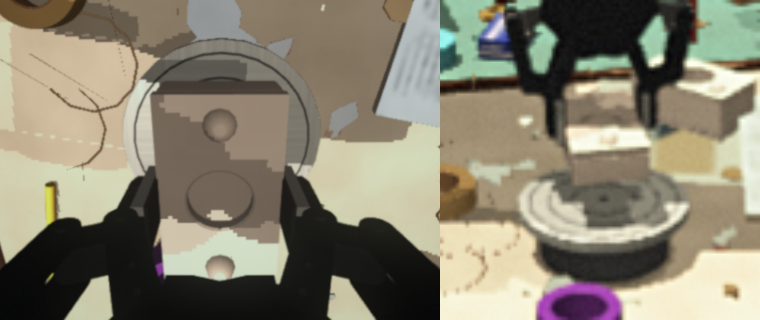

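The foot is held level over the wheel, and the wheel's rings are symmetric about it. Lowering it.

Request:
{"fn": "servo_tool", "kwargs": {
  "rows": [
    {"hand": 50, "tx": 0, "ty": 0.003, "tz": 0.03, "spin": 0},
    {"hand": 50, "tx": 0, "ty": 0, "tz": 0.02, "spin": 0},
    {"hand": 50, "tx": 0, "ty": 0, "tz": 0.015, "spin": 0},
    {"hand": 50, "tx": 0, "ty": 0, "tz": 0.006, "spin": 0},
    {"hand": 50, "tx": 0, "ty": 0, "tz": 0.003, "spin": 0},
    {"hand": 50, "tx": 0, "ty": 0, "tz": 0.002, "spin": 0},
    {"hand": 50, "tx": 0, "ty": 0, "tz": 0, "spin": 0},
    {"hand": 50, "tx": 0, "ty": 0, "tz": 0, "spin": 0}
  ]
}}

```text
time: 8.6
eef_pos: [461.2, -74.4, 22.1]
orientation: [0.708, 0.706, 0.0, 0.0]
ft_force: [0.3, 0.6, -2.6]
finger_gap: 54.9
gripper_force: 54.7
```

Request:
{"fn": "servo_tool", "kwargs": {
  "rows": [
    {"hand": 50, "tx": 0, "ty": 0, "tz": 0.002, "spin": 0},
    {"hand": 50, "tx": 0, "ty": 0, "tz": 0.002, "spin": 0},
    {"hand": 50, "tx": 0, "ty": 0, "tz": 0, "spin": 0}
  ]
}}

```text
time: 8.9
eef_pos: [460.9, -74.3, 19.7]
orientation: [0.708, 0.706, -0.0, -0.0]
ft_force: [0.4, 0.0, -2.9]
finger_gap: 54.9
gripper_force: 54.7
```

Request:
{"fn": "servo_tool", "kwargs": {
  "rows": [
    {"hand": 50, "tx": 0, "ty": 0, "tz": 0.002, "spin": 0},
    {"hand": 50, "tx": 0, "ty": 0, "tz": 0, "spin": 0}
  ]
}}

```text
time: 9.1
eef_pos: [461.0, -74.3, 19.6]
orientation: [0.708, 0.706, -0.0, -0.0]
ft_force: [-4.7, 1.0, 12.8]
finger_gap: 55.2
gripper_force: 56.6
```

Contact on the wheel. Releasing and rising to survey.

Request:
{"fn": "servo_tool", "kwargs": {
  "rows": [
    {"hand": 85, "tx": 0, "ty": 0, "tz": 0, "spin": 0},
    {"hand": 85, "tx": 0, "ty": 0, "tz": 0, "spin": 0},
    {"hand": 85, "tx": 0, "ty": 0, "tz": 0, "spin": 0},
    {"hand": 85, "tx": 0, "ty": 0, "tz": 0, "spin": 0},
    {"hand": 85, "tx": 0, "ty": 0, "tz": -0.03, "spin": 0},
    {"hand": 85, "tx": 0, "ty": 0, "tz": -0.07, "spin": 0},
    {"hand": 85, "tx": 0, "ty": 0, "tz": -0.08, "spin": 0},
    {"hand": 85, "tx": 0, "ty": 0, "tz": -0.04, "spin": 0},
    {"hand": 85, "tx": 0, "ty": 0, "tz": 0, "spin": 0},
    {"hand": 85, "tx": 0, "ty": 0, "tz": 0, "spin": 0}
  ]
}}

```text
time: 10.1
eef_pos: [461.0, -74.3, 128.7]
orientation: [0.708, 0.706, 0.0, 0.0]
ft_force: [-0.2, -0.1, -0.3]
finger_gap: 85.0
gripper_force: 0.0
```

```bash
python3 -c "
from h import *
plan(460.5,-74,20,0);print(robot.get_state()['finger_gap'])
b=snap('wrist','w5');t=snap('top','t5')
cv2.imwrite('pics/m5.png',np.hstack([cv2.resize(b[80:280,180:380],(600,600),interpolation=cv2.INTER_CUBIC)]))
"
```

```text
at [461.  -74.3 128.7] psi -0.12 t 10.1 F [-0.2 -0.1 -0.3]
total tx 0.0006 ty -0.0010 tz 0.2173 spin -0.0007; min rows 3
85.00547818082076
```

View pics/m5.png

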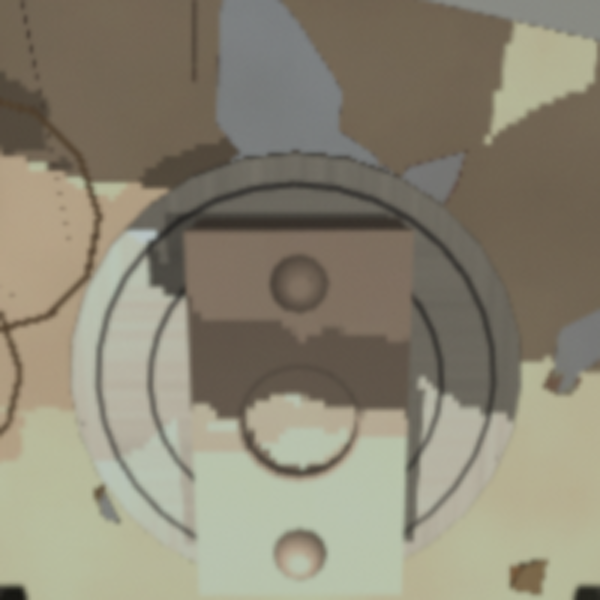

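The foot lies on the wheel: hollow at (299,422), keys at (299,283) and (300,553), wheel rim from 72 to 521 with its top at row 152. Measuring, and doing the belly with the top view's estimate.

```bash
python3 -c "
from h import *
f=lambda p:[(180+(x+.5)/3-.5,80+(y+.5)/3-.5) for x,y in p]
print('hollow',onz('w5',f([(299.5,421)]),73),'keys',onz('w5',f([(299,283),(300,553)]),79).round(1),'corn',onz('w5',f([(183,230),(412,230),(403,596),(197,595)]),73).round(1),onz('w5',f([(183,230),(412,230),(403,596),(197,595)]),73).mean(0))
X=onz('w5',f([(72,370),(521,375),(296,152),(130,230),(466,230)]),45);A=np.c_[2*X,np.ones(len(X))];c=np.linalg.lstsq(A,(X**2).sum(1),rcond=None)[0];print('wheel',c[:2],np.sqrt(c[2]+c[0]**2+c[1]**2))
plan(571.5,149.5,200,43)
"
```

```text
hollow [[461.51371007 -73.33947764]] keys [[ 461.5  -36.2]
 [ 461.5 -108.2]] corn [[ 433.4  -24.2]
 [ 488.9  -24.4]
 [ 489.9 -124.6]
 [ 433.1 -124.1]] [461.34075916 -74.32560465]
wheel [460.8204265  -72.24556794] 64.02149226786919
at [460.1 -74.1 127.6] psi -0.12 t 10.2 F [-0.3  0.6 -0.3]
total tx 0.4478 ty 0.2218 tz -0.1448 spin -0.2396; min rows 6
```

Request:
{"fn": "servo_tool", "kwargs": {
  "rows": [
    {"hand": 85, "tx": 0.04, "ty": 0.02, "tz": 0, "spin": 0},
    {"hand": 85, "tx": 0.08, "ty": 0.04, "tz": 0, "spin": 0},
    {"hand": 85, "tx": 0.08, "ty": 0.04, "tz": 0, "spin": 0},
    {"hand": 85, "tx": 0.08, "ty": 0.04, "tz": 0, "spin": 0},
    {"hand": 85, "tx": 0.08, "ty": 0.04, "tz": 0, "spin": 0},
    {"hand": 85, "tx": 0.06, "ty": 0.03, "tz": 0, "spin": 0},
    {"hand": 85, "tx": 0.028, "ty": 0.012, "tz": 0, "spin": -0.04}
  ]
}}

```text
time: 10.9
eef_pos: [573.0, 152.1, 126.9]
orientation: [0.661, 0.75, -0.001, -0.001]
ft_force: [0.5, 0.3, 0.1]
finger_gap: 85.0
gripper_force: 0.0
```

Request:
{"fn": "servo_tool", "kwargs": {
  "rows": [
    {"hand": 85, "tx": 0, "ty": 0, "tz": 0.01, "spin": -0.04},
    {"hand": 85, "tx": 0, "ty": 0, "tz": 0.02, "spin": -0.04},
    {"hand": 85, "tx": 0, "ty": 0, "tz": 0.02, "spin": -0.04},
    {"hand": 85, "tx": 0, "ty": 0, "tz": 0.01, "spin": -0.04},
    {"hand": 85, "tx": 0, "ty": 0, "tz": 0, "spin": -0.04},
    {"hand": 85, "tx": 0, "ty": 0, "tz": 0, "spin": 0},
    {"hand": 85, "tx": 0, "ty": 0, "tz": 0, "spin": 0}
  ]
}}

```text
time: 11.6
eef_pos: [571.9, 149.3, 97.6]
orientation: [0.4, 0.917, -0.001, -0.001]
ft_force: [-0.9, -0.6, -0.7]
finger_gap: 85.2
gripper_force: 0.0
```

```bash
python3 -c "
from h import *
plan(571.5,149.5,5,43)
b=snap('wrist','w6')
cv2.imwrite('pics/m6.png',np.hstack([cv2.resize(b[80:280,180:380],(600,600),interpolation=cv2.INTER_CUBIC)]))
"
```

```text
at [571.9 149.3  97.6] psi 42.86 t 11.6 F [-0.9 -0.6 -0.7]
total tx 0.0009 ty -0.0004 tz 0.1853 spin -0.0008; min rows 3
```

View pics/m6.png

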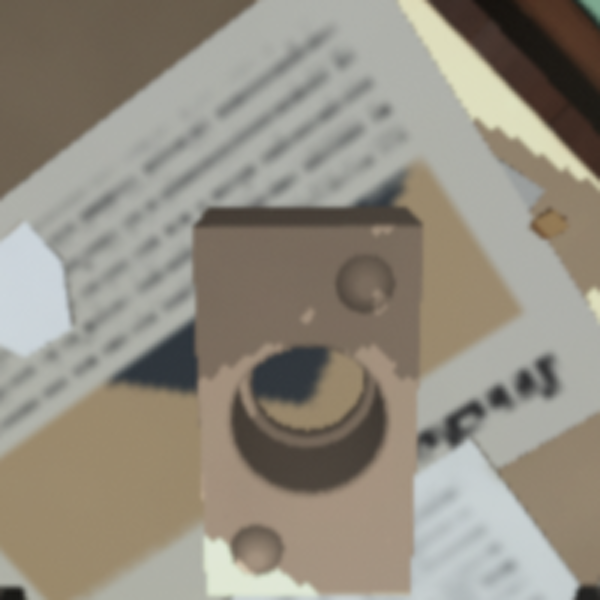

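The belly is square to the tool: bore rim at (308,419), keys at (365,283) and (257,549), top-face corners (193,226) to (411,593).

```bash
python3 -c "
from h import *
f=lambda p:[(180+(x+.5)/3-.5,80+(y+.5)/3-.5) for x,y in p]
def tl(n,X,e,ps):
  a=np.radians(ps);d=X-np.array(e);return 'tx %.1f ty %.1f'%(-d[0]*np.sin(a)+d[1]*np.cos(a),d[0]*np.cos(a)+d[1]*np.sin(a))
E6=(571.9,149.3);E5=(461.0,-74.3)
for z,p in((44,[(308.5,419)]),(50,[(365,283),(257,549)]),(44,[(193,226),(421,226),(411,592),(206,595)])):
  X=onz('w6',f(p),z).mean(0);print(X,tl('',X,E6,42.86))
k=onz('w6',f([(365,283),(257,549)]),50);d=k[0]-k[1];print('belly yaw y',np.degrees(np.arctan2(d[1],d[0]))+21.25, np.linalg.norm(d))
for z,p in((73,[(299.5,421)]),(79,[(299,283),(300,553)]),(73,[(183,230),(412,230),(403,596),(197,595)])):
  X=onz('w5',f(p),z).mean(0);print('foot',X,tl('',X,E5,-.12))
"
```

```text
[572.84304884 152.51287817] tx 1.7 ty 2.9
[571.97920082 153.3693861 ] tx 2.9 ty 2.8
[573.19536904 151.85892817] tx 1.0 ty 2.7
belly yaw y 133.24912678435896 75.10132154239525
foot [461.51371007 -73.33947764] tx 1.0 ty 0.5
foot [461.52281198 -72.16832971] tx 2.1 ty 0.5
foot [461.34075916 -74.32560465] tx -0.0 ty 0.3
```

Request:
{"fn": "servo_tool", "kwargs": {
  "rows": [
    {"hand": 85, "tx": 0.0016, "ty": 0.005, "tz": 0.02, "spin": -0.002},
    {"hand": 85, "tx": 0, "ty": 0, "tz": 0.05, "spin": 0},
    {"hand": 85, "tx": 0, "ty": 0, "tz": 0.06, "spin": 0},
    {"hand": 85, "tx": 0, "ty": 0, "tz": 0.05, "spin": 0},
    {"hand": 85, "tx": 0, "ty": 0, "tz": 0.03, "spin": 0},
    {"hand": 85, "tx": 0, "ty": 0, "tz": 0.015, "spin": 0},
    {"hand": 85, "tx": 0, "ty": 0, "tz": 0, "spin": 0}
  ]
}}

```text
time: 12.35
eef_pos: [573.4, 151.7, -14.5]
orientation: [0.395, 0.918, -0.0, -0.001]
ft_force: [0.1, 0.4, -0.2]
finger_gap: 84.9
gripper_force: 0.0
```

Request:
{"fn": "servo_tool", "kwargs": {
  "rows": [
    {"hand": 50, "tx": 0, "ty": 0, "tz": 0, "spin": 0},
    {"hand": 50, "tx": 0, "ty": 0, "tz": 0, "spin": 0},
    {"hand": 50, "tx": 0, "ty": 0, "tz": 0, "spin": 0},
    {"hand": 50, "tx": 0, "ty": 0, "tz": 0, "spin": 0},
    {"hand": 50, "tx": 0, "ty": 0, "tz": 0, "spin": 0},
    {"hand": 50, "tx": 0, "ty": 0, "tz": 0, "spin": 0}
  ]
}}

```text
time: 12.95
eef_pos: [574.8, 152.0, -12.3]
orientation: [0.395, 0.919, 0.001, 0.001]
ft_force: [-0.4, 0.4, 5.7]
finger_gap: 54.9
gripper_force: 54.3
```

Request:
{"fn": "servo_tool", "kwargs": {
  "rows": [
    {"hand": 50, "tx": 0, "ty": 0, "tz": -0.02, "spin": 0},
    {"hand": 50, "tx": 0, "ty": 0, "tz": -0.06, "spin": 0},
    {"hand": 50, "tx": 0, "ty": 0, "tz": -0.08, "spin": 0.04},
    {"hand": 50, "tx": 0, "ty": 0, "tz": -0.07, "spin": 0.04},
    {"hand": 50, "tx": 0, "ty": 0, "tz": -0.03, "spin": 0.04},
    {"hand": 50, "tx": 0, "ty": 0, "tz": 0, "spin": 0.04},
    {"hand": 50, "tx": 0, "ty": 0, "tz": 0, "spin": 0.04},
    {"hand": 50, "tx": 0, "ty": 0, "tz": 0, "spin": 0.04},
    {"hand": 50, "tx": 0, "ty": 0, "tz": 0, "spin": 0.001},
    {"hand": 50, "tx": 0, "ty": 0, "tz": 0, "spin": 0}
  ]
}}

```text
time: 13.95
eef_pos: [573.7, 151.7, 116.7]
orientation: [0.706, 0.709, 0.0, 0.0]
ft_force: [0.8, -0.3, -2.9]
finger_gap: 55.1
gripper_force: 54.2
```

```bash
python3 -c "
from h import *
plan(461,-74.3,115,-0.12);print(robot.get_state()['finger_gap'])"
```

```text
at [573.7 151.7 116.7] psi 0.25 t 13.95 F [ 0.8 -0.3 -2.9]
total tx -0.4510 ty -0.2274 tz 0.0034 spin 0.0020; min rows 6
55.14381547972104
```

Request:
{"fn": "servo_tool", "kwargs": {
  "rows": [
    {"hand": 50, "tx": -0.03, "ty": -0.015, "tz": 0, "spin": 0.002},
    {"hand": 50, "tx": -0.06, "ty": -0.03, "tz": 0, "spin": 0},
    {"hand": 50, "tx": -0.075, "ty": -0.038, "tz": 0, "spin": 0},
    {"hand": 50, "tx": -0.075, "ty": -0.038, "tz": 0, "spin": 0},
    {"hand": 50, "tx": -0.075, "ty": -0.038, "tz": 0, "spin": 0},
    {"hand": 50, "tx": -0.07, "ty": -0.036, "tz": 0, "spin": 0},
    {"hand": 50, "tx": -0.044, "ty": -0.022, "tz": 0, "spin": 0},
    {"hand": 50, "tx": -0.022, "ty": -0.01, "tz": 0, "spin": 0},
    {"hand": 50, "tx": 0, "ty": 0, "tz": 0, "spin": 0},
    {"hand": 50, "tx": 0, "ty": 0, "tz": 0, "spin": 0}
  ]
}}

```text
time: 14.95
eef_pos: [459.6, -73.0, 116.5]
orientation: [0.709, 0.705, 0.0, 0.0]
ft_force: [-0.5, 0.9, -2.4]
finger_gap: 54.9
gripper_force: 54.2
```

```bash
python3 -c "
from h import *
import time
plan(461,-74.3,70,-0.12);b=snap('wrist','w7');s=snap('side','s7');plan(461,-74.3,70,-0.12)
u,v=map(int,proj('s7',[[460,-74,80]])[0])
cv2.imwrite('pics/m7.png',np.hstack([cv2.resize(b[100:400,130:430],(400,400)),cv2.resize(s[v-60:v+60,u-60:u+60],(400,400))]))
"
```

```text
at [459.6 -73.  116.5] psi -0.31 t 14.95 F [-0.5  0.9 -2.4]
total tx -0.0025 ty 0.0028 tz 0.0929 spin -0.0011; min rows 2
at [459.8 -72.5 116.3] psi -0.24 t 15.05 F [-0.1 -0.1 -3.8]
total tx -0.0036 ty 0.0025 tz 0.0927 spin -0.0007; min rows 2
```

View pics/m7.png

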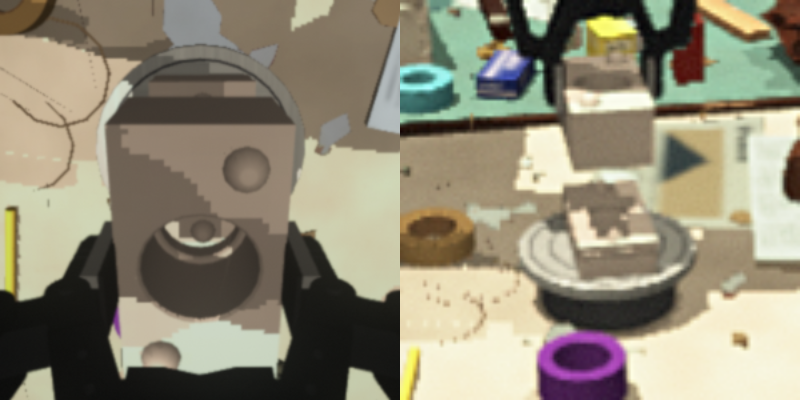

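The belly hangs level above the foot, and a foot key shows through the bore. I'll trim the position and lower in stages, watching the force.

Request:
{"fn": "servo_tool", "kwargs": {
  "rows": [
    {"hand": 50, "tx": -0.003, "ty": 0.0026, "tz": 0.02, "spin": -0.0007},
    {"hand": 50, "tx": 0, "ty": 0, "tz": 0.03, "spin": 0},
    {"hand": 50, "tx": 0, "ty": 0, "tz": 0.02, "spin": 0},
    {"hand": 50, "tx": 0, "ty": 0, "tz": 0.01, "spin": 0},
    {"hand": 50, "tx": 0, "ty": 0, "tz": 0, "spin": 0},
    {"hand": 50, "tx": 0, "ty": 0, "tz": 0, "spin": 0},
    {"hand": 50, "tx": 0, "ty": 0, "tz": 0, "spin": 0}
  ]
}}

```text
time: 15.75
eef_pos: [460.9, -74.7, 76.7]
orientation: [0.708, 0.706, 0.0, 0.0]
ft_force: [0.2, 0.0, -3.2]
finger_gap: 55.4
gripper_force: 54.2
```

```bash
python3 -c "
from h import *
plan(461,-74.3,59,-0.12)"
```

```text
at [460.9 -74.7  76.7] psi -0.18 t 15.75 F [ 0.2  0.  -3.2]
total tx 0.0009 ty 0.0001 tz 0.0354 spin -0.0003; min rows 1
```

Request:
{"fn": "servo_tool", "kwargs": {
  "rows": [
    {"hand": 50, "tx": 0, "ty": 0, "tz": 0.008, "spin": 0},
    {"hand": 50, "tx": 0, "ty": 0, "tz": 0.006, "spin": 0},
    {"hand": 50, "tx": 0, "ty": 0, "tz": 0.004, "spin": 0},
    {"hand": 50, "tx": 0, "ty": 0, "tz": 0, "spin": 0}
  ]
}}

```text
time: 16.15
eef_pos: [460.2, -74.7, 67.0]
orientation: [0.708, 0.706, -0.0, -0.0]
ft_force: [0.1, 1.0, -2.1]
finger_gap: 54.9
gripper_force: 54.2
```

Request:
{"fn": "servo_tool", "kwargs": {
  "rows": [
    {"hand": 50, "tx": 0, "ty": 0, "tz": 0.004, "spin": 0},
    {"hand": 50, "tx": 0, "ty": 0, "tz": 0.003, "spin": 0},
    {"hand": 50, "tx": 0, "ty": 0, "tz": 0, "spin": 0}
  ]
}}

```text
time: 16.45
eef_pos: [460.3, -74.7, 63.6]
orientation: [0.708, 0.706, -0.0, -0.0]
ft_force: [0.0, 0.4, -2.4]
finger_gap: 55.1
gripper_force: 54.2
```

Request:
{"fn": "servo_tool", "kwargs": {
  "rows": [
    {"hand": 50, "tx": 0, "ty": 0, "tz": 0.003, "spin": 0},
    {"hand": 50, "tx": 0, "ty": 0, "tz": 0.002, "spin": 0},
    {"hand": 50, "tx": 0, "ty": 0, "tz": 0, "spin": 0}
  ]
}}

```text
time: 16.75
eef_pos: [460.4, -74.7, 61.1]
orientation: [0.708, 0.706, -0.0, -0.0]
ft_force: [-0.1, 0.1, -3.4]
finger_gap: 55.2
gripper_force: 54.2
```

Keys are entering with no contact. Continuing.

Request:
{"fn": "servo_tool", "kwargs": {
  "rows": [
    {"hand": 50, "tx": 0, "ty": 0, "tz": 0.002, "spin": 0},
    {"hand": 50, "tx": 0, "ty": 0, "tz": 0.0015, "spin": 0},
    {"hand": 50, "tx": 0, "ty": 0, "tz": 0, "spin": 0}
  ]
}}

```text
time: 17.05
eef_pos: [460.6, -74.7, 60.6]
orientation: [0.708, 0.706, 0.0, 0.0]
ft_force: [-5.0, 1.3, 15.3]
finger_gap: 54.7
gripper_force: 56.3
```

Request:
{"fn": "servo_tool", "kwargs": {
  "rows": [
    {"hand": 50, "tx": 0, "ty": 0, "tz": 0.0015, "spin": 0},
    {"hand": 50, "tx": 0, "ty": 0, "tz": 0, "spin": 0}
  ]
}}

```text
time: 17.25
eef_pos: [460.6, -74.7, 60.5]
orientation: [0.708, 0.706, 0.0, 0.0]
ft_force: [-9.5, 1.1, 27.9]
finger_gap: 54.9
gripper_force: 57.7
```

Stiff contact at 60.5 matches home (grip at −12.3 gives 60.7). Easing off and releasing.

Request:
{"fn": "servo_tool", "kwargs": {
  "rows": [
    {"hand": 50, "tx": 0, "ty": 0, "tz": -0.002, "spin": 0},
    {"hand": 85, "tx": 0, "ty": 0, "tz": 0, "spin": 0},
    {"hand": 85, "tx": 0, "ty": 0, "tz": 0, "spin": 0},
    {"hand": 85, "tx": 0, "ty": 0, "tz": 0, "spin": 0},
    {"hand": 85, "tx": 0, "ty": 0, "tz": -0.02, "spin": 0},
    {"hand": 85, "tx": 0, "ty": 0, "tz": -0.06, "spin": 0},
    {"hand": 85, "tx": 0, "ty": 0, "tz": -0.08, "spin": 0},
    {"hand": 85, "tx": 0, "ty": 0, "tz": -0.06, "spin": 0},
    {"hand": 85, "tx": 0, "ty": 0, "tz": 0, "spin": 0},
    {"hand": 85, "tx": 0, "ty": 0, "tz": 0, "spin": 0}
  ]
}}

```text
time: 18.25
eef_pos: [460.9, -74.8, 170.6]
orientation: [0.708, 0.706, 0.001, 0.001]
ft_force: [0.1, -0.7, -0.9]
finger_gap: 85.2
gripper_force: 0.0
```

```bash
python3 -c "
from h import *
plan(677,-85.5,180,11)
b=snap('wrist','w8');s=snap('side','s8')
u,v=map(int,proj('s8',[[460,-74,80]])[0])
cv2.imwrite('pics/m8.png',np.hstack([cv2.resize(b[80:280,180:380],(500,500),interpolation=cv2.INTER_CUBIC),cv2.resize(s[v-50:v+50,u-30:u+30],(300,500),interpolation=cv2.INTER_CUBIC)]))
"
```

```text
at [460.9 -74.8 170.6] psi -0.18 t 18.25 F [ 0.1 -0.7 -0.9]
total tx -0.0201 ty 0.4323 tz -0.0187 spin -0.0621; min rows 5
```

View pics/m8.png

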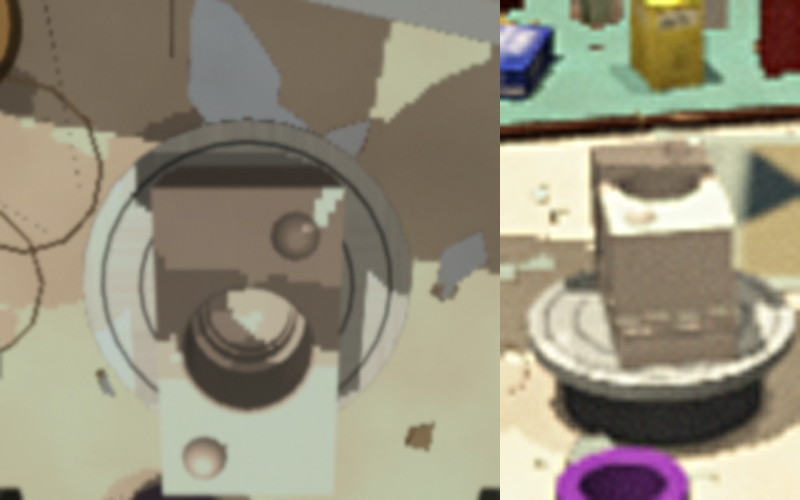

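The belly sits flush on the foot: bore at (247,348), keys at (296,235) and (204,458). Moving to the shoulder.

Request:
{"fn": "servo_tool", "kwargs": {
  "rows": [
    {"hand": 85, "tx": -0.002, "ty": 0.04, "tz": 0, "spin": -0.03},
    {"hand": 85, "tx": 0.004, "ty": 0.07, "tz": 0, "spin": -0.032},
    {"hand": 85, "tx": 0, "ty": 0, "tz": 0, "spin": 0}
  ]
}}

```text
time: 18.65
eef_pos: [518.0, -70.3, 168.8]
orientation: [0.635, 0.773, 0.0, 0.0]
ft_force: [0.4, 0.3, 0.6]
finger_gap: 85.3
gripper_force: 0.0
```

```bash
cat >> h.py <<'E'
def f(p,s,o=(180,80)): return [(o[0]+(x+.5)/s-.5,o[1]+(y+.5)/s-.5) for x,y in p]
def tl(X,e,ps):
  a=np.radians(ps);d=np.array(X)-np.array(e)[:2];return 'tx %.1f ty %.1f'%(-d[0]*np.sin(a)+d[1]*np.cos(a),d[0]*np.cos(a)+d[1]*np.sin(a))
E
python3 -c "
from h import *
for z,p in((117,[(247.5,348.5)]),(123,[(296,235),(204,458)]),(117,[(153,187),(343,187),(337,494),(161,496)])):
  X=onz('w8',f(p,2.5),z);print(X.mean(0),tl(X.mean(0),(460.9,-74.8),-.18), np.linalg.norm(X[0]-X[1]) if len(X)>1 else '')
k=onz('w8',f([(296,235),(204,458)],2.5),123);d=k[0]-k[1];print(np.degrees(np.arctan2(d[1],d[0]))+21.25)
plan(677,-85.5,92,11)"
```

```text
[460.86660576 -72.37914688] tx 2.4 ty -0.0 
[460.97361689 -71.34010909] tx 3.5 ty 0.1 75.80805364465341
[461.17738884 -73.22029258] tx 1.6 ty 0.3 54.678489912372356
89.71393879461759
at [518.  -70.3 168.8] psi 11.16 t 18.65 F [0.4 0.3 0.6]
total tx -0.0914 ty 0.3060 tz 0.1535 spin 0.0009; min rows 4
```

Request:
{"fn": "servo_tool", "kwargs": {
  "rows": [
    {"hand": 85, "tx": -0.02, "ty": 0.066, "tz": 0, "spin": 0},
    {"hand": 85, "tx": -0.025, "ty": 0.08, "tz": 0.01, "spin": 0},
    {"hand": 85, "tx": -0.025, "ty": 0.08, "tz": 0.03, "spin": 0},
    {"hand": 85, "tx": -0.015, "ty": 0.06, "tz": 0.05, "spin": 0},
    {"hand": 85, "tx": -0.006, "ty": 0.02, "tz": 0.05, "spin": 0.0009},
    {"hand": 85, "tx": 0, "ty": 0, "tz": 0.0135, "spin": 0},
    {"hand": 85, "tx": 0, "ty": 0, "tz": 0, "spin": 0},
    {"hand": 85, "tx": 0, "ty": 0, "tz": 0, "spin": 0}
  ]
}}

```text
time: 19.45
eef_pos: [673.1, -86.1, 93.4]
orientation: [0.637, 0.771, -0.0, -0.0]
ft_force: [0.5, 0.4, 0.7]
finger_gap: 85.1
gripper_force: 0.0
```

```bash
python3 -c "
from h import *
plan(677,-85.5,-20,11)
b=snap('wrist','w9')
cv2.imwrite('pics/m9.png',cv2.resize(b[80:280,180:380],(600,600),interpolation=cv2.INTER_CUBIC))
"
```

```text
at [673.1 -86.1  93.4] psi 10.8 t 19.45 F [0.5 0.4 0.7]
total tx -0.0003 ty 0.0078 tz 0.2268 spin -0.0011; min rows 3
```

View pics/m9.png

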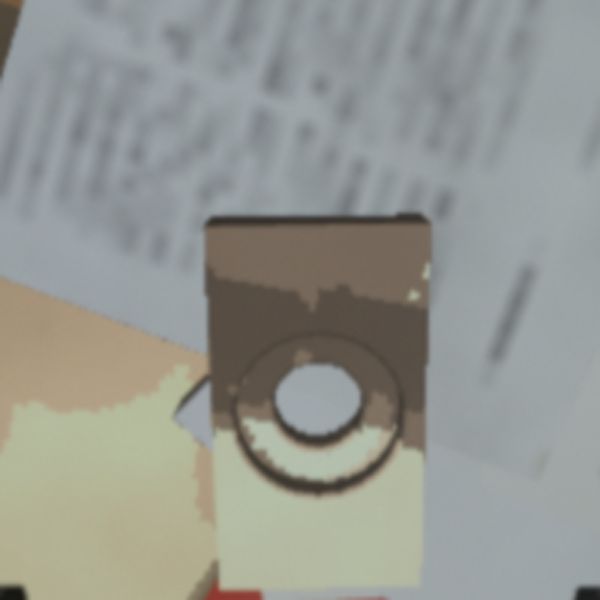

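Shoulder: top-face corners (204,225), (432,221), (421,586), (219,589), recess rim centre (319,412), turned about 1° from the tool.

```bash
python3 -c "
from h import *
e=(673.1,-86.1);ps=10.8
X=onz('w9',f([(319.5,412)],3),36)[0];print(X,tl(X,e,ps))
c=onz('w9',f([(204,225),(432,221),(421,586),(219,589)],3),36);print(c.mean(0),tl(c.mean(0),e,ps))
w=(c[1]+c[2]-c[0]-c[3]);l=c[0]+c[1]-c[2]-c[3]
print(np.degrees(np.arctan2(w[1],w[0])),np.degrees(np.arctan2(l[1],l[0]))-90,np.linalg.norm(w)/2,np.linalg.norm(l)/2)
# same corner method on belly pic for reference
c=onz('w6',f([(193,226),(421,226),(411,592),(206,595)],3),44);w=(c[1]+c[2]-c[0]-c[3]);l=c[0]+c[1]-c[2]-c[3]
print(np.degrees(np.arctan2(w[1],w[0])),np.degrees(np.arctan2(l[1],l[0]))-90)
"
```

```text
[678.22161619 -82.36482209] tx 2.7 ty 5.7
[678.36796015 -83.71995497] tx 1.4 ty 5.6
11.749575033726492 11.419719453473931 55.767012868969246 99.97652286967359
43.3373214688259 43.18352463424213
```

Request:
{"fn": "servo_tool", "kwargs": {
  "rows": [
    {"hand": 85, "tx": 0.0006, "ty": 0.011, "tz": 0.02, "spin": -0.0045},
    {"hand": 85, "tx": 0, "ty": 0, "tz": 0.05, "spin": 0},
    {"hand": 85, "tx": 0, "ty": 0, "tz": 0.06, "spin": 0},
    {"hand": 85, "tx": 0, "ty": 0, "tz": 0.05, "spin": 0},
    {"hand": 85, "tx": 0, "ty": 0, "tz": 0.03, "spin": 0},
    {"hand": 85, "tx": 0, "ty": 0, "tz": 0.017, "spin": 0},
    {"hand": 85, "tx": 0, "ty": 0, "tz": 0, "spin": 0}
  ]
}}

```text
time: 20.2
eef_pos: [679.1, -84.7, -21.1]
orientation: [0.632, 0.775, -0.0, -0.0]
ft_force: [0.2, -0.2, 0.4]
finger_gap: 85.1
gripper_force: 0.0
```

Request:
{"fn": "servo_tool", "kwargs": {
  "rows": [
    {"hand": 50, "tx": 0, "ty": 0, "tz": 0, "spin": 0},
    {"hand": 50, "tx": 0, "ty": 0, "tz": 0, "spin": 0},
    {"hand": 50, "tx": 0, "ty": 0, "tz": 0, "spin": 0},
    {"hand": 50, "tx": 0, "ty": 0, "tz": 0, "spin": 0},
    {"hand": 50, "tx": 0, "ty": 0, "tz": 0, "spin": 0},
    {"hand": 50, "tx": 0, "ty": 0, "tz": 0, "spin": 0}
  ]
}}

```text
time: 20.8
eef_pos: [680.4, -84.9, -18.9]
orientation: [0.632, 0.775, 0.001, 0.001]
ft_force: [-1.7, 0.0, 6.2]
finger_gap: 55.0
gripper_force: 54.9
```

Request:
{"fn": "servo_tool", "kwargs": {
  "rows": [
    {"hand": 50, "tx": 0, "ty": 0, "tz": -0.02, "spin": 0},
    {"hand": 50, "tx": 0, "ty": 0, "tz": -0.06, "spin": 0},
    {"hand": 50, "tx": 0, "ty": 0, "tz": -0.08, "spin": 0},
    {"hand": 50, "tx": 0, "ty": 0, "tz": -0.08, "spin": 0.02},
    {"hand": 50, "tx": 0, "ty": 0, "tz": -0.07, "spin": 0.03},
    {"hand": 50, "tx": 0, "ty": 0, "tz": -0.03, "spin": 0.015},
    {"hand": 50, "tx": 0, "ty": 0, "tz": 0, "spin": 0},
    {"hand": 50, "tx": 0, "ty": 0, "tz": 0, "spin": 0}
  ]
}}

```text
time: 21.6
eef_pos: [678.9, -84.7, 149.4]
orientation: [0.707, 0.707, -0.0, -0.0]
ft_force: [0.7, 0.2, -2.3]
finger_gap: 54.7
gripper_force: 54.0
```

```bash
python3 -c "
from h import *
plan(460.9,-74.8,150,-0.3)"
```

```text
at [678.9 -84.7 149.4] psi 0.02 t 21.6 F [ 0.7  0.2 -2.3]
total tx 0.0200 ty -0.4360 tz -0.0013 spin 0.0018; min rows 5
```

Request:
{"fn": "servo_tool", "kwargs": {
  "rows": [
    {"hand": 50, "tx": 0.001, "ty": -0.03, "tz": 0, "spin": 0.0018},
    {"hand": 50, "tx": 0.003, "ty": -0.06, "tz": 0, "spin": 0},
    {"hand": 50, "tx": 0.004, "ty": -0.08, "tz": 0, "spin": 0},
    {"hand": 50, "tx": 0.004, "ty": -0.08, "tz": 0, "spin": 0},
    {"hand": 50, "tx": 0.004, "ty": -0.08, "tz": 0, "spin": 0},
    {"hand": 50, "tx": 0.002, "ty": -0.06, "tz": 0, "spin": 0},
    {"hand": 50, "tx": 0.002, "ty": -0.03, "tz": 0, "spin": 0},
    {"hand": 50, "tx": 0, "ty": -0.016, "tz": 0, "spin": 0},
    {"hand": 50, "tx": 0, "ty": 0, "tz": 0, "spin": 0},
    {"hand": 50, "tx": 0, "ty": 0, "tz": 0, "spin": 0}
  ]
}}

```text
time: 22.6
eef_pos: [462.8, -73.5, 149.6]
orientation: [0.709, 0.705, 0.0, 0.0]
ft_force: [0.2, -0.3, -2.6]
finger_gap: 55.0
gripper_force: 54.0
```

```bash
python3 -c "
from h import *
plan(460.9,-74.8,112,-0.3)"
```

```text
at [462.8 -73.5 149.6] psi -0.38 t 22.6 F [ 0.2 -0.3 -2.6]
total tx -0.0026 ty -0.0038 tz 0.0752 spin -0.0004; min rows 1
```

Request:
{"fn": "servo_tool", "kwargs": {
  "rows": [
    {"hand": 50, "tx": -0.0026, "ty": -0.0038, "tz": 0.02, "spin": 0},
    {"hand": 50, "tx": 0, "ty": 0, "tz": 0.03, "spin": 0},
    {"hand": 50, "tx": 0, "ty": 0, "tz": 0.018, "spin": 0},
    {"hand": 50, "tx": 0, "ty": 0, "tz": 0.008, "spin": 0},
    {"hand": 50, "tx": 0, "ty": 0, "tz": 0, "spin": 0},
    {"hand": 50, "tx": 0, "ty": 0, "tz": 0, "spin": 0},
    {"hand": 50, "tx": 0, "ty": 0, "tz": 0, "spin": 0}
  ]
}}

```text
time: 23.3
eef_pos: [460.0, -74.7, 112.0]
orientation: [0.71, 0.705, 0.0, 0.0]
ft_force: [-0.6, 0.5, -2.2]
finger_gap: 55.0
gripper_force: 54.0
```

```bash
python3 -c "
from h import *
plan(460.9,-74.8,97.5,-0.3)"
```

```text
at [460.  -74.7 112. ] psi -0.39 t 23.3 F [-0.6  0.5 -2.2]
total tx -0.0002 ty 0.0018 tz 0.0289 spin -0.0005; min rows 1
```

Request:
{"fn": "servo_tool", "kwargs": {
  "rows": [
    {"hand": 50, "tx": 0, "ty": 0.001, "tz": 0.006, "spin": 0},
    {"hand": 50, "tx": 0, "ty": 0, "tz": 0.005, "spin": 0},
    {"hand": 50, "tx": 0, "ty": 0, "tz": 0.004, "spin": 0},
    {"hand": 50, "tx": 0, "ty": 0, "tz": 0, "spin": 0}
  ]
}}

```text
time: 23.7
eef_pos: [459.8, -74.6, 103.7]
orientation: [0.71, 0.705, -0.0, -0.0]
ft_force: [0.4, -0.5, -2.2]
finger_gap: 54.7
gripper_force: 54.0
```

Request:
{"fn": "servo_tool", "kwargs": {
  "rows": [
    {"hand": 50, "tx": 0, "ty": 0, "tz": 0.004, "spin": 0},
    {"hand": 50, "tx": 0, "ty": 0, "tz": 0.003, "spin": 0},
    {"hand": 50, "tx": 0, "ty": 0, "tz": 0, "spin": 0}
  ]
}}

```text
time: 24.0
eef_pos: [459.9, -74.6, 100.3]
orientation: [0.71, 0.705, -0.0, -0.0]
ft_force: [-0.2, -0.5, -2.2]
finger_gap: 55.3
gripper_force: 54.0
```

Request:
{"fn": "servo_tool", "kwargs": {
  "rows": [
    {"hand": 50, "tx": 0, "ty": 0, "tz": 0.0025, "spin": 0},
    {"hand": 50, "tx": 0, "ty": 0, "tz": 0.0015, "spin": 0},
    {"hand": 50, "tx": 0, "ty": 0, "tz": 0, "spin": 0}
  ]
}}

```text
time: 24.3
eef_pos: [460.0, -74.7, 98.4]
orientation: [0.71, 0.705, -0.0, -0.0]
ft_force: [0.0, -0.2, -2.4]
finger_gap: 55.3
gripper_force: 54.0
```

Request:
{"fn": "servo_tool", "kwargs": {
  "rows": [
    {"hand": 50, "tx": 0, "ty": 0, "tz": 0.002, "spin": 0},
    {"hand": 50, "tx": 0, "ty": 0, "tz": 0.001, "spin": 0},
    {"hand": 50, "tx": 0, "ty": 0, "tz": 0, "spin": 0}
  ]
}}

```text
time: 24.6
eef_pos: [460.2, -74.7, 98.0]
orientation: [0.71, 0.705, 0.0, 0.0]
ft_force: [-4.2, 0.5, 13.1]
finger_gap: 54.9
gripper_force: 55.7
```

Home at 98. Releasing and rising.

Request:
{"fn": "servo_tool", "kwargs": {
  "rows": [
    {"hand": 50, "tx": 0, "ty": 0, "tz": -0.001, "spin": 0},
    {"hand": 85, "tx": 0, "ty": 0, "tz": 0, "spin": 0},
    {"hand": 85, "tx": 0, "ty": 0, "tz": 0, "spin": 0},
    {"hand": 85, "tx": 0, "ty": 0, "tz": 0, "spin": 0},
    {"hand": 85, "tx": 0, "ty": 0, "tz": -0.02, "spin": 0},
    {"hand": 85, "tx": 0, "ty": 0, "tz": -0.06, "spin": 0},
    {"hand": 85, "tx": 0, "ty": 0, "tz": -0.08, "spin": 0},
    {"hand": 85, "tx": 0, "ty": 0, "tz": -0.06, "spin": 0},
    {"hand": 85, "tx": 0, "ty": 0, "tz": 0, "spin": 0},
    {"hand": 85, "tx": 0, "ty": 0, "tz": 0, "spin": 0}
  ]
}}

```text
time: 25.6
eef_pos: [460.4, -74.7, 208.4]
orientation: [0.71, 0.705, 0.001, 0.001]
ft_force: [0.3, -0.2, 0.6]
finger_gap: 84.6
gripper_force: 0.0
```

```bash
python3 -c "
from h import *
plan(419,-316,200,0)
b=snap('wrist','w10');s=snap('side','s10')
u,v=map(int,proj('s10',[[460,-74,90]])[0])
cv2.imwrite('pics/m10.png',np.hstack([cv2.resize(b[80:280,180:380],(500,500),interpolation=cv2.INTER_CUBIC),cv2.resize(s[v-50:v+50,u-30:u+30],(300,500),interpolation=cv2.INTER_CUBIC)]))
"
```

```text
at [460.4 -74.7 208.4] psi -0.4 t 25.6 F [ 0.3 -0.2  0.6]
total tx -0.4831 ty -0.0795 tz 0.0169 spin -0.0022; min rows 6
```

View pics/m10.png

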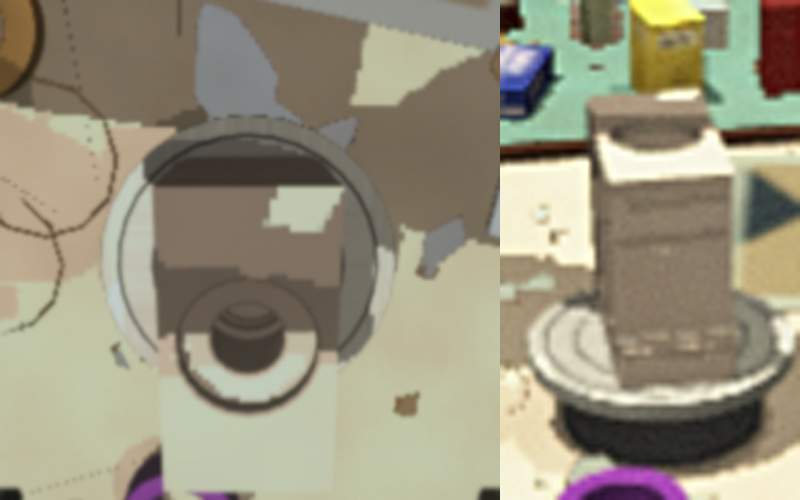

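The full block stack is flush, with the recess rim centred at (247.5,345). All 14 views are used, so I'll find the collar numerically.

Request:
{"fn": "servo_tool", "kwargs": {
  "rows": [
    {"hand": 85, "tx": -0.04, "ty": -0.0066, "tz": 0, "spin": 0},
    {"hand": 85, "tx": -0.08, "ty": -0.0132, "tz": 0, "spin": 0},
    {"hand": 85, "tx": -0.09, "ty": -0.0148, "tz": 0, "spin": 0},
    {"hand": 85, "tx": -0.09, "ty": -0.0148, "tz": 0.03, "spin": 0},
    {"hand": 85, "tx": -0.09, "ty": -0.0148, "tz": 0.06, "spin": 0},
    {"hand": 85, "tx": -0.06, "ty": -0.01, "tz": 0.07, "spin": 0},
    {"hand": 85, "tx": -0.033, "ty": -0.0053, "tz": 0.07, "spin": 0},
    {"hand": 85, "tx": 0, "ty": 0, "tz": 0, "spin": 0},
    {"hand": 85, "tx": 0, "ty": 0, "tz": 0, "spin": 0}
  ]
}}

```text
time: 26.6
eef_pos: [418.2, -311.2, 93.9]
orientation: [0.71, 0.704, -0.0, -0.002]
ft_force: [0.9, 0.0, 0.5]
finger_gap: 85.2
gripper_force: 0.0
```

```bash
python3 -c "
from h import *
X=onz('w10',f([(247.5,345)],2.5),153)[0];print('recess',X,tl(X,(460.4,-74.7),-.4))
r=onz('w10',f([(177,345),(318,345),(247.5,278),(247.5,412)],2.5),153);print(r)
plan(419,-316,94,-.4);s=robot.get_state();e=s['eef_pos']
b=snap('wrist','w11')
# rectify: metric map of plane z=38 around expected collar, 2 px/mm
def grid(n,z,c,h=60):
  g=np.arange(-h,h,.5);xx,yy=np.meshgrid(c[0]+g,c[1]+g);m=proj(n,np.c_[xx.ravel(),yy.ravel(),np.full(xx.size,z)]).astype(np.float32)
  return cv2.remap(cv2.imread('pics/'+n+'.png'),m[:,0].reshape(xx.shape),m[:,1].reshape(xx.shape),cv2.INTER_LINEAR)
c=(419,-316);G=cv2.cvtColor(grid('w11',38,c),cv2.COLOR_BGR2GRAY);cv2.imwrite('pics/g11.png',G)
for lo,hi in((54,66),(30,50)):
  H=cv2.HoughCircles(cv2.GaussianBlur(G,(5,5),0),cv2.HOUGH_GRADIENT_ALT if 0 else cv2.HOUGH_GRADIENT,1,6,param1=60,param2=15,minRadius=lo,maxRadius=hi)
  for h in H[0][:5]: P=np.array([c[0]-60+h[0]/2,c[1]-60+h[1]/2]);print('collar',P.round(1),'r',h[2]/2,tl(P,e,psi()))
"
```

```text
recess [460.38746464 -71.79625544] tx 2.9 ty -0.0
[[438.61251353 -71.61658515]
 [482.16783479 -71.97733733]
 [460.57022747 -50.52977244]
 [460.19356861 -94.30985149]]
at [ 418.2 -311.2   93.9] psi -0.46 t 26.6 F [0.9 0.  0.5]
total tx -0.0095 ty 0.0018 tz -0.0001 spin -0.0003; min rows 1
collar [ 418.2 -315.8] r 29.35 tx -4.5 ty 0.1
collar [ 419.2 -308.2] r 27.75 tx 3.0 ty 1.1
collar [ 419.2 -319.2] r 32.7 tx -8.0 ty 1.1
collar [ 414.8 -316.8] r 32.7 tx -5.5 ty -3.4
collar [ 418.2 -311.8] r 31.05 tx -0.5 ty 0.1
collar [ 418.8 -315.2] r 18.9 tx -4.0 ty 0.6
collar [ 421.2 -302.2] r 21.35 tx 9.0 ty 3.0
collar [ 420.2 -305.8] r 24.7 tx 5.5 ty 2.1
collar [ 421.8 -311.2] r 24.15 tx 0.0 ty 3.6
collar [ 418.2 -310.2] r 24.15 tx 1.0 ty 0.1
```

Request:
{"fn": "servo_tool", "kwargs": {
  "rows": [
    {"hand": 85, "tx": -0.014, "ty": 0, "tz": 0, "spin": 0},
    {"hand": 85, "tx": 0, "ty": 0, "tz": 0, "spin": 0},
    {"hand": 85, "tx": 0, "ty": 0, "tz": 0, "spin": 0},
    {"hand": 85, "tx": 0, "ty": 0, "tz": 0, "spin": 0}
  ]
}}

```text
time: 27.05
eef_pos: [419.6, -319.0, 95.7]
orientation: [0.709, 0.705, 0.0, 0.001]
ft_force: [-0.5, 0.5, -0.3]
finger_gap: 85.0
gripper_force: 0.0
```

```bash
cat > ring.py <<'E'
from h import *
def ring(n,z,c,r0,w=5):
  im=cv2.GaussianBlur(cv2.imread('pics/'+n+'.png'),(3,3),0).astype(np.float32); A=np.radians(np.arange(0,360,3)); R=np.arange(r0-w,r0+w,.25)
  P=np.c_[(c[0]+np.outer(np.cos(A),R)).ravel(),(c[1]+np.outer(np.sin(A),R)).ravel(),np.full(A.size*R.size,z)]
  m=proj(n,P).astype(np.float32).reshape(A.size,R.size,2)
  S=cv2.remap(im,m[...,0].copy(),m[...,1].copy(),cv2.INTER_LINEAR); g=np.abs(S[:,4:]-S[:,:-4]).sum(2); k=g.argmax(1); ok=g.max(1)>40
  r=R[k+2]; X=np.c_[c[0]+r*np.cos(A),c[1]+r*np.sin(A)][ok]; rng=np.random.default_rng(0); best=0
  for _ in range(2000):
    Y=X[rng.choice(len(X),3,False)]; q=np.linalg.lstsq(np.c_[2*Y,np.ones(3)],(Y**2).sum(1),rcond=None)[0]; rr=np.sqrt(max(q[2]+q[0]**2+q[1]**2,0))
    i=abs(np.hypot(*(X-q[:2]).T)-rr)<.6
    if i.sum()>best: best=i.sum();I=i
  Y=X[I];q=np.linalg.lstsq(np.c_[2*Y,np.ones(len(Y))],(Y**2).sum(1),rcond=None)[0]
  return q[:2].round(2),np.sqrt(q[2]+q[0]**2+q[1]**2).round(2),'%d/%d'%(best,len(X))
E
python3 -c "
from ring import *
plan(418.5,-315.6,94,-.4);e=robot.get_state()['eef_pos'];ps=psi();snap('wrist','w12')
for r0,w in((30,4),(19,4)):
  q=ring('w12',38,(418.5,-315.6),r0,w);print(q,tl(q[0],e,ps)); print('w11',ring('w11',38,(418.5,-315.6),r0,w)); print('top',ring('top0',38,(418.5,-315.6),r0,w))
q=ring('w10',153,(460.4,-71.8),22,3);print('recess',q,tl(q[0],(460.4,-74.7),-.4))
"
```

```text
at [ 419.6 -319.    95.7] psi -0.37 t 27.05 F [-0.5  0.5 -0.3]
total tx 0.0067 ty -0.0023 tz 0.0035 spin 0.0002; min rows 1
(array([ 418.33, -315.74]), np.float64(29.42), '64/84') tx 3.2 ty -1.3
w11 (array([ 418.29, -315.72]), np.float64(29.5), '64/82')
top (array([ 419.08, -317.  ]), np.float64(29.08), '64/82')
(array([ 418.35, -315.64]), np.float64(18.86), '75/107') tx 3.3 ty -1.3
w11 (array([ 418.56, -315.53]), np.float64(18.95), '98/116')
top (array([ 418.55, -314.76]), np.float64(20.49), '45/67')
recess (array([460.82, -70.92]), np.float64(20.23), '45/69') tx 3.8 ty 0.4
```

Collar measured at (418.35, −315.7), outer radius 29.4 against the given 30. Gripping it.

Request:
{"fn": "servo_tool", "kwargs": {
  "rows": [
    {"hand": 85, "tx": 0, "ty": -0.0026, "tz": 0.02, "spin": 0},
    {"hand": 85, "tx": 0, "ty": 0, "tz": 0.05, "spin": 0},
    {"hand": 85, "tx": 0, "ty": 0, "tz": 0.06, "spin": 0},
    {"hand": 85, "tx": 0, "ty": 0, "tz": 0.05, "spin": 0},
    {"hand": 85, "tx": 0, "ty": 0, "tz": 0.03, "spin": 0},
    {"hand": 85, "tx": 0, "ty": 0, "tz": 0.02, "spin": 0},
    {"hand": 85, "tx": 0, "ty": 0, "tz": 0, "spin": 0}
  ]
}}

```text
time: 27.8
eef_pos: [417.0, -318.3, -21.4]
orientation: [0.71, 0.705, -0.0, -0.001]
ft_force: [0.4, -0.4, -0.6]
finger_gap: 84.8
gripper_force: 0.0
```

Request:
{"fn": "servo_tool", "kwargs": {
  "rows": [
    {"hand": 52, "tx": 0, "ty": 0, "tz": 0, "spin": 0},
    {"hand": 52, "tx": 0, "ty": 0, "tz": 0, "spin": 0},
    {"hand": 52, "tx": 0, "ty": 0, "tz": 0, "spin": 0},
    {"hand": 52, "tx": 0, "ty": 0, "tz": 0, "spin": 0},
    {"hand": 52, "tx": 0, "ty": 0, "tz": 0, "spin": 0},
    {"hand": 52, "tx": 0, "ty": 0, "tz": 0, "spin": 0}
  ],
  "grip_force": 40
}}

```text
time: 28.4
eef_pos: [418.5, -319.5, -18.8]
orientation: [0.71, 0.705, 0.0, 0.001]
ft_force: [-2.0, 1.0, 6.7]
finger_gap: 56.3
gripper_force: 42.6
```

Request:
{"fn": "servo_tool", "kwargs": {
  "rows": [
    {"hand": 52, "tx": 0, "ty": 0, "tz": -0.02, "spin": 0},
    {"hand": 52, "tx": 0, "ty": 0, "tz": -0.06, "spin": 0},
    {"hand": 52, "tx": 0, "ty": 0, "tz": -0.08, "spin": 0},
    {"hand": 52, "tx": 0, "ty": 0, "tz": -0.08, "spin": 0},
    {"hand": 52, "tx": 0, "ty": 0, "tz": -0.08, "spin": 0},
    {"hand": 52, "tx": 0, "ty": 0, "tz": -0.07, "spin": 0},
    {"hand": 52, "tx": 0, "ty": 0, "tz": -0.03, "spin": 0},
    {"hand": 52, "tx": 0, "ty": 0, "tz": 0, "spin": 0},
    {"hand": 52, "tx": 0, "ty": 0, "tz": 0, "spin": 0}
  ]
}}

```text
time: 29.3
eef_pos: [417.6, -318.8, 190.1]
orientation: [0.71, 0.705, 0.0, 0.0]
ft_force: [0.4, 0.7, -1.5]
finger_gap: 55.9
gripper_force: 43.3
```

```bash
python3 -c "
from ring import *
plan(460.4,-75.1,190,-.4);s=robot.get_state();e=s['eef_pos'];ps=psi();print(s['finger_gap'],s['gripper_force']);snap('wrist','w13')
a=np.radians(ps+90)
for r in(30,19):
  for z in (e[2]+20+38,): print(ring('w13',z,e[:2]+3.2*np.array([np.cos(a),np.sin(a)]),r,4),e)
"
```

```text
at [ 417.6 -318.8  190.1] psi -0.4 t 29.3 F [ 0.4  0.7 -1.5]
total tx 0.4881 ty 0.0822 tz 0.0001 spin 0.0000; min rows 6
55.8671695803928 43.319077882915735
(array([ 418.23, -313.67]), np.float64(28.78), '78/117') [ 417.61224699 -318.84795175  190.07206108]
(array([ 418.14, -313.07]), np.float64(18.65), '88/110') [ 417.61224699 -318.84795175  190.07206108]
```

```bash
python3 -c "
from ring import *
e=np.array([417.61,-318.85,190.07]);ps=-.4
for dz in(58,56,54,52,50):
  for r in(30,19):
    q=ring('w13',e[2]+dz,(418.1,-315.2),r,5);print(dz,q,tl(q[0],e,ps))
"
```

```text
58 (array([ 418.23, -313.71]), np.float64(28.82), '67/116') tx 5.1 ty 0.6
58 (array([ 418.12, -313.11]), np.float64(18.7), '83/114') tx 5.7 ty 0.5
56 (array([ 417.95, -314.89]), np.float64(29.24), '72/117') tx 4.0 ty 0.3
56 (array([ 418.13, -314.32]), np.float64(19.0), '84/113') tx 4.5 ty 0.5
54 (array([ 418.32, -316.35]), np.float64(29.81), '70/117') tx 2.5 ty 0.7
54 (array([ 418.19, -315.61]), np.float64(19.31), '84/113') tx 3.2 ty 0.6
52 (array([ 418.34, -317.62]), np.float64(30.26), '73/115') tx 1.2 ty 0.7
52 (array([ 418.07, -317.08]), np.float64(19.56), '84/112') tx 1.8 ty 0.4
50 (array([ 418.14, -318.84]), np.float64(30.72), '77/114') tx 0.0 ty 0.5
50 (array([ 418.13, -318.36]), np.float64(19.89), '87/115') tx 0.5 ty 0.5
```

In hand the collar sits at about tx 3.7, ty 0.4, consistent with the measurement before the grip. Moving over the stack.

Request:
{"fn": "servo_tool", "kwargs": {
  "rows": [
    {"hand": 52, "tx": 0.03, "ty": 0.005, "tz": 0, "spin": 0},
    {"hand": 52, "tx": 0.06, "ty": 0.01, "tz": 0, "spin": 0},
    {"hand": 52, "tx": 0.08, "ty": 0.0135, "tz": 0, "spin": 0},
    {"hand": 52, "tx": 0.08, "ty": 0.0135, "tz": 0, "spin": 0},
    {"hand": 52, "tx": 0.08, "ty": 0.0135, "tz": 0, "spin": 0},
    {"hand": 52, "tx": 0.07, "ty": 0.0115, "tz": 0, "spin": 0},
    {"hand": 52, "tx": 0.05, "ty": 0.0085, "tz": 0, "spin": 0},
    {"hand": 52, "tx": 0.037, "ty": 0.006, "tz": 0, "spin": 0},
    {"hand": 52, "tx": 0, "ty": 0, "tz": 0, "spin": 0},
    {"hand": 52, "tx": 0, "ty": 0, "tz": 0, "spin": 0}
  ]
}}

```text
time: 30.35
eef_pos: [459.6, -75.3, 189.2]
orientation: [0.709, 0.705, -0.001, -0.001]
ft_force: [-0.1, 0.5, -1.5]
finger_gap: 55.8
gripper_force: 43.3
```

```bash
python3 -c "
from h import *
plan(460.1,-75.5,140,-.4);print(robot.get_state()['finger_gap'])"
```

```text
at [459.6 -75.3 189.2] psi -0.31 t 30.35 F [-0.1  0.5 -1.5]
total tx -0.0003 ty 0.0010 tz 0.0984 spin 0.0005; min rows 2
55.849339868970176
```

Request:
{"fn": "servo_tool", "kwargs": {
  "rows": [
    {"hand": 52, "tx": 0, "ty": 0.001, "tz": 0.02, "spin": 0},
    {"hand": 52, "tx": 0, "ty": 0, "tz": 0.03, "spin": 0},
    {"hand": 52, "tx": 0, "ty": 0, "tz": 0.03, "spin": 0},
    {"hand": 52, "tx": 0, "ty": 0, "tz": 0.016, "spin": 0},
    {"hand": 52, "tx": 0, "ty": 0, "tz": 0, "spin": 0},
    {"hand": 52, "tx": 0, "ty": 0, "tz": 0, "spin": 0},
    {"hand": 52, "tx": 0, "ty": 0, "tz": 0, "spin": 0}
  ]
}}

```text
time: 31.05
eef_pos: [461.3, -76.1, 142.6]
orientation: [0.71, 0.705, 0.0, 0.0]
ft_force: [0.4, -0.5, -0.9]
finger_gap: 56.2
gripper_force: 43.2
```

Request:
{"fn": "servo_tool", "kwargs": {
  "rows": [
    {"hand": 52, "tx": 0, "ty": 0, "tz": 0.004, "spin": 0},
    {"hand": 52, "tx": 0, "ty": 0, "tz": 0.004, "spin": 0},
    {"hand": 52, "tx": 0, "ty": 0, "tz": 0.002, "spin": 0},
    {"hand": 52, "tx": 0, "ty": 0, "tz": 0, "spin": 0}
  ]
}}

```text
time: 31.45
eef_pos: [460.7, -75.8, 137.0]
orientation: [0.71, 0.705, -0.0, -0.0]
ft_force: [-0.1, 0.5, -0.8]
finger_gap: 55.7
gripper_force: 43.2
```

Request:
{"fn": "servo_tool", "kwargs": {
  "rows": [
    {"hand": 52, "tx": 0, "ty": 0, "tz": 0.002, "spin": 0},
    {"hand": 52, "tx": 0, "ty": 0, "tz": 0.002, "spin": 0},
    {"hand": 52, "tx": 0, "ty": 0, "tz": 0, "spin": 0}
  ]
}}

```text
time: 31.75
eef_pos: [460.8, -75.9, 134.9]
orientation: [0.71, 0.705, -0.0, -0.0]
ft_force: [0.1, 0.1, -2.1]
finger_gap: 56.2
gripper_force: 43.2
```

Request:
{"fn": "servo_tool", "kwargs": {
  "rows": [
    {"hand": 52, "tx": 0.0006, "ty": -0.001, "tz": 0, "spin": 0},
    {"hand": 52, "tx": 0, "ty": 0, "tz": 0.002, "spin": 0},
    {"hand": 52, "tx": 0, "ty": 0, "tz": 0.002, "spin": 0},
    {"hand": 52, "tx": 0, "ty": 0, "tz": 0, "spin": 0}
  ]
}}

```text
time: 32.15
eef_pos: [460.2, -75.6, 132.9]
orientation: [0.71, 0.705, -0.0, -0.0]
ft_force: [0.4, -0.9, -1.7]
finger_gap: 56.1
gripper_force: 43.2
```

Request:
{"fn": "servo_tool", "kwargs": {
  "rows": [
    {"hand": 52, "tx": 0, "ty": 0, "tz": 0.002, "spin": 0},
    {"hand": 52, "tx": 0, "ty": 0, "tz": 0.001, "spin": 0},
    {"hand": 52, "tx": 0, "ty": 0, "tz": 0, "spin": 0}
  ]
}}

```text
time: 32.45
eef_pos: [460.3, -75.5, 131.5]
orientation: [0.71, 0.705, -0.0, -0.0]
ft_force: [-0.4, -1.3, -0.8]
finger_gap: 55.6
gripper_force: 43.2
```

Request:
{"fn": "servo_tool", "kwargs": {
  "rows": [
    {"hand": 52, "tx": 0, "ty": 0, "tz": 0.002, "spin": 0},
    {"hand": 52, "tx": 0, "ty": 0, "tz": 0.002, "spin": 0},
    {"hand": 52, "tx": 0, "ty": 0, "tz": 0, "spin": 0}
  ]
}}

```text
time: 32.75
eef_pos: [460.2, -75.6, 129.4]
orientation: [0.71, 0.705, -0.0, -0.0]
ft_force: [0.3, -0.7, -2.0]
finger_gap: 56.0
gripper_force: 43.2
```

Request:
{"fn": "servo_tool", "kwargs": {
  "rows": [
    {"hand": 52, "tx": 0, "ty": 0, "tz": 0.002, "spin": 0},
    {"hand": 52, "tx": 0, "ty": 0, "tz": 0.001, "spin": 0},
    {"hand": 52, "tx": 0, "ty": 0, "tz": 0, "spin": 0}
  ]
}}

```text
time: 33.05
eef_pos: [460.3, -75.5, 128.0]
orientation: [0.71, 0.705, -0.0, -0.0]
ft_force: [-0.8, -0.0, -1.9]
finger_gap: 55.9
gripper_force: 43.2
```

The spigot is well inside the recess (first touch was possible at about 134.5). Home should be near 126.5.

Request:
{"fn": "servo_tool", "kwargs": {
  "rows": [
    {"hand": 52, "tx": 0, "ty": 0, "tz": 0.002, "spin": 0},
    {"hand": 52, "tx": 0, "ty": 0, "tz": 0.001, "spin": 0},
    {"hand": 52, "tx": 0, "ty": 0, "tz": 0, "spin": 0}
  ]
}}

```text
time: 33.35
eef_pos: [460.3, -75.6, 126.5]
orientation: [0.71, 0.705, -0.0, -0.0]
ft_force: [-0.3, 0.7, -1.2]
finger_gap: 56.1
gripper_force: 43.2
```

Request:
{"fn": "servo_tool", "kwargs": {
  "rows": [
    {"hand": 52, "tx": 0, "ty": 0, "tz": 0.0015, "spin": 0},
    {"hand": 52, "tx": 0, "ty": 0, "tz": 0, "spin": 0}
  ]
}}

```text
time: 33.55
eef_pos: [460.5, -75.6, 126.2]
orientation: [0.71, 0.705, 0.0, 0.0]
ft_force: [-1.7, -0.8, 4.7]
finger_gap: 56.0
gripper_force: 43.8
```

Contact at 126.2, which is home. Releasing and rising clear.

Request:
{"fn": "servo_tool", "kwargs": {
  "rows": [
    {"hand": 85, "tx": 0, "ty": 0, "tz": 0, "spin": 0},
    {"hand": 85, "tx": 0, "ty": 0, "tz": 0, "spin": 0},
    {"hand": 85, "tx": 0, "ty": 0, "tz": 0, "spin": 0},
    {"hand": 85, "tx": 0, "ty": 0, "tz": 0, "spin": 0},
    {"hand": 85, "tx": 0, "ty": 0, "tz": -0.02, "spin": 0},
    {"hand": 85, "tx": 0, "ty": 0, "tz": -0.06, "spin": 0},
    {"hand": 85, "tx": 0, "ty": 0, "tz": -0.08, "spin": 0},
    {"hand": 85, "tx": 0, "ty": 0, "tz": -0.06, "spin": 0},
    {"hand": 85, "tx": 0, "ty": 0, "tz": 0, "spin": 0},
    {"hand": 85, "tx": 0, "ty": 0, "tz": 0, "spin": 0}
  ]
}}

```text
time: 34.55
eef_pos: [460.7, -75.6, 236.7]
orientation: [0.71, 0.705, 0.001, 0.001]
ft_force: [-0.4, -0.3, 0.1]
finger_gap: 84.7
gripper_force: 0.0
```

```bash
python3 -c "
from ring import *
s=robot.get_state();e=s['eef_pos'];print(e,s['finger_gap'],s['ft_force']);snap('wrist','w14')
for z in(181,183,185,188):
  for r in(30,19):
    q=ring('w14',z,(460.4,-71.9),r,5);print(z,q,tl(q[0],e,psi()))
"
```

```text
[460.68903763 -75.63826982 236.7112406 ] 84.69978531749973 [-0.35674195 -0.25554821  0.11326091]
181 (array([460.71, -72.63]), np.float64(29.86), '49/59') tx 3.0 ty 0.0
181 (array([460.55, -72.44]), np.float64(18.88), '67/95') tx 3.2 ty -0.2
183 (array([460.73, -72.02]), np.float64(29.68), '47/58') tx 3.6 ty 0.0
183 (array([460.54, -71.75]), np.float64(18.72), '68/96') tx 3.9 ty -0.2
185 (array([460.7 , -71.35]), np.float64(29.43), '47/63') tx 4.3 ty -0.0
185 (array([460.61, -71.05]), np.float64(18.56), '69/95') tx 4.6 ty -0.1
188 (array([460.79, -70.26]), np.float64(28.98), '46/67') tx 5.4 ty 0.1
188 (array([460.6 , -70.16]), np.float64(18.25), '70/97') tx 5.5 ty -0.1
```

Collar top at the home height is centred at (460.6, −71.9), and the recess was at (460.4, −71.8): seated. Handing in.

```bash
python3 -c "
from workcell import robot
print(robot.hand_in())"
```

```text
the job is handed in; nothing more can be done
None
```

The mould is assembled on the banding wheel in order (foot, belly, shoulder, collar) and handed in at about 35 s of the 102 s allowed. Each piece went down to a firm stop at the height for fully home, the final check put the collar within about 0.3 mm of the recess centre, and the hand-in gave no verdict.

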